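# Scrub out the finish cups and set them to dry

## Robot

A 7-joint arm with a two-finger parallel gripper is mounted at the origin on the work surface. World frame = base frame: x ahead of the robot, y to its left, z up, the work surface at z = 0. Lengths are in m, angles in rad, forces in N, time in s.
With the tool pointing down it reaches from about 0.4 to 0.9 m from the base axis. Payload 5.5 kg.
Tool frame: the origin (TCP) lies midway between the tips of the shut fingers; the grasp point (between the pads) lies 19 mm behind it (ctrl.hold_point_z is the distance from the TCP to the grasp point, in m); z points along the fingers, y is the line along which they close (so a half turn about z gives the same grasp; the last joint's range is limited). The gripper opens to 85 mm and grips with 20 to 120 N. Pads are 22 mm wide; open, the fingers measure 114 mm over their backs; the gripper's body (76 mm by 85 mm) begins 54 mm behind the grasp point. The pads swing forward as they close: fully open they stand 13 mm farther back than shut.
Start: joints at [1.475, 0.501, -0.427, 1.55, 0.221, 1.138, -0.21], TCP at [0.228, -0.609, 0.231] pointing down, gripper open.
Joint ranges: [-2.88, 2.88], [-0.31, 2.03], [-1.54, 1.56], [0.2, 2.42], [-1.41, 4.55], [0.19, 2.02], [-2.57, 2.57]. Speed limits (rad/s): [2.57, 2.57, 3.14, 3.14, 3.14, 3.14, 3.14].

## Interface

Orientations are given as [roll, pitch, yaw] about the fixed x, y, z axes, in that order (R = Rz(yaw) Ry(pitch) Rx(roll)).
In Python, from cell import ctrl, imaging gives the robot as it stands. The module is installed in compiled form; this text tells all that it offers.
- The arm moves only by the tool servo_tool, never from a script. Its argument "motion" is a list of rows, each an object of numbers: "x", "y", "z": the shift along the world's x, y, z in mm; "rx", "ry", "rz": the turn, a rotation vector about the world's x, y, z in degrees; "claw": the closure, from -1 (fully open) to 1 (shut). In form: [{"x": .., "y": .., "z": .., "rx": .., "ry": .., "rz": .., "claw": ..}, ...]. A call has exactly 10 rows; each row shifts and turns the commanded pose from where the row before left it; what a row does not reach is not made up. A row lasts 1/8 s, in which the tool goes at most 62.5 mm and 10.7 degrees, less where a joint would pass 70% of its speed; a pose out of reach is approached as far as the arm can. A call with a gripper value outside its range is refused whole. The fingers move at their own pace and stop on an object; "newtons" is the grip in N (left out, the last holds). Time passes only in rows, so rows that do not move let the fingers close, or fill a call up. It gives the time, the measured TCP pose, the force, the opening and the grip force at its end, in the units of the state.
- ctrl.state(): the state, without advancing time (a new reading comes with each control period).
- imaging.get_image(name): name is "scene" or "side" or "wrist"; returns a dict with "img" (384x512x3 uint8, red, green, blue), "intrinsics" (3x3 intrinsics, pixels), "T" (4x4, takes a point from camera to world coordinates). Camera axes: x right, y down, z forward; pixel columns grow to the right and rows downward; lengths in m; the calibration is good to about 2 mm. A picture is of the moment at which its call begins. There is no depth.
- ctrl.job_done(): hands the job in; it is judged then, once.
The state is a dict: "clock": time; "joint_positions": joint angles; "qd": joint speeds; "effort": joint torques, N m; "tool_pos": TCP position; "orientation": TCP orientation; "contact_force": force on the tool from outside, world axes, zero at the start; "torque": the same for the moment, N m; "gripper_width": finger opening in m; "grip_force": force on a finger pad.
Only numpy, scipy, OpenCV 4.12 (cv2) and the standard library are available. Lean on these libraries where they do the work, as an engineer would, in place of code of your own. Each camera call takes 0.05 s, during which the arm holds its last target. There are 200 camera calls.

## Task

Scrub out every steel cup on the bench with the cup brush, the tallest first and the shortest last: inside each, run the brush right down to the bottom, up past half-way, and right down to the bottom again; when all are scrubbed, stand the brush back in its stand, bristles down. Also stand all the cups upright and whole on the drying plate, and turn the timer's knob until the 4 sits in the middle of its window. Leave the other things on the bench where they are.

Things in the scene. Friction and masses are not known exactly. Their poses are not given: they have to be found in the camera images.
- tall_c (a point): tallest cup: plain straight-sided steel cup, 60 mm outside diameter, 110 mm tall, wall 3 mm, floor 5 mm thick, open top, 0.16 to 0.33 kg, standing upright; loose. The point is on its axis half-way up; z axis up towards the mouth. May be absent (None from the start)
- mid_c (a point): middle cup: plain straight-sided steel cup, 64 mm outside diameter, 88 mm tall, wall 3 mm, floor 5 mm thick, open top, 0.16 to 0.33 kg, standing upright; loose. The point is on its axis half-way up; z axis up towards the mouth. May be absent (None from the start)
- short_c (a point): shortest cup: plain straight-sided steel cup, 68 mm outside diameter, 66 mm tall, wall 3 mm, floor 5 mm thick, open top, 0.16 to 0.33 kg, standing upright; loose. The point is on its axis half-way up; z axis up towards the mouth. May be absent (None from the start)
- brush_grip (a point): loose cup brush, 207 mm long, 70 g, standing upright in its stand, bristles down: bristle head 31 mm across and 60 mm long at the bottom (rigid core 26 mm across, flat end), then a thin steel rod, then a square wooden handle 18 x 18 mm (from 115 to 193 mm above the brush's lower end; flat sides along this point's x and y axes), ending in a wooden ball 26 mm across. The point is on the axis of the handle, 160 mm above the lower end; z towards the ball
- brush_tip (a point): lower (bristle) end of the brush, on its axis; z towards the handle
- stand_floor (a point): fixed round dark-wood brush stand, 72 mm across, 80 mm tall, with a round bore of about 42 mm open at the top. The point is the centre of the bore's floor, 8 mm above the bench, 72 mm below the mouth
- plate_top (a point): fixed grey drying plate with dark slots, 150 mm along its x, 320 mm along its y, 15 mm high, no rim. The point is the centre of its top surface
- dial (a joint): timer dial, rad: a disc with the numbers 0 to 7 turns with the knob under the black cover; number k stands in the middle of the window at k x 0.7854 rad (4 at 3.1416). Grows as the knob is turned counter-clockwise seen from above. Range 0 to 5.50, stiff (about 0.04 N m), stays where it is left
- dial_grip (a point): grip point of the timer's knob: a metal bar 46 long (its x axis), 16 wide (its y axis) and 38 tall on a vertical axis, from 58 to 96 mm above the bench; the point lies on the axis 81 mm above the bench and turns with the knob. It stands on the timer, a fixed box 130 x 130 mm, 50 tall, with a black cover; the small window is on the side towards the robot, 36 mm from the axis, and the numbers there read upright from the robot
- walnut_cover: bystander, loose: dark wooden cover panel, 130 x 200 x 6 mm, lying flat; origin at the centre of its underside
- oil_bottle: bystander, loose: black oil bottle, 64 mm across, 170 mm tall; origin at the centre of its underside
- wax_jar: bystander, loose: closed amber jar with a black cap, 60 mm across, 55 mm tall; origin at the centre of its underside
- cork_block: bystander, loose: cork block 90 x 60 x 35 mm; origin at the centre of its underside

How it is judged:
On the way, in this order (a step that is already met when the one before it is completed fails the run):
1. the brush goes down to the bottom inside the tallest cup (z of brush_tip in the frame of tall_c below -0.033 m and horizontal distance between brush_tip and tall_c below 0.028 m and angle between tall_c's own z axis and vertical below 0.3 rad), for 0.1 s.
2. the brush comes up past half height inside the tallest cup (z of brush_tip in the frame of tall_c above 0 m and horizontal distance between brush_tip and tall_c below 0.03 m), for 0.1 s.
3. the brush goes down to the bottom again inside the tallest cup (all of step 1), for 0.1 s.
4. the brush goes down to the bottom inside the middle cup (z of brush_tip in the frame of mid_c below -0.022 m and horizontal distance between brush_tip and mid_c below 0.028 m and angle between mid_c's own z axis and vertical below 0.3 rad), for 0.1 s.
5. the brush comes up past half height inside the middle cup (z of brush_tip in the frame of mid_c above 0 m and horizontal distance between brush_tip and mid_c below 0.03 m), for 0.1 s.
6. the brush goes down to the bottom again inside the middle cup (all of step 4), for 0.1 s.
7. the brush goes down to the bottom inside the shortest cup (z of brush_tip in the frame of short_c below -0.011 m and horizontal distance between brush_tip and short_c below 0.028 m and angle between short_c's own z axis and vertical below 0.3 rad), for 0.1 s.
8. the brush comes up past half height inside the shortest cup (z of brush_tip in the frame of short_c above 0 m and horizontal distance between brush_tip and short_c below 0.03 m), for 0.1 s.
9. the brush goes down to the bottom again inside the shortest cup (all of step 7), for 0.1 s.
10. the brush is back in its stand, bristles down (horizontal distance between brush_tip and stand_floor below 0.015 m and z of brush_tip in the frame of stand_floor below 0.012 m and angle between brush_tip's own z axis and vertical below 0.5 rad), for 0.2 s.
At the end, for the whole second after the job is handed in: Brush in its stand, bristles down (lower end within 15 mm of the centre, 12 mm of the floor of the bore); every cup upright (0.1 rad) on the drying plate, its axis within 55 mm across and 140 mm along of the plate centre; dial within 0.17 rad of the 4 (all of step 10 and value of joint dial between 2.9716 and 3.3116 rad and x of tall_c in the frame of plate_top between -0.055 and 0.055 m and y of tall_c in the frame of plate_top between -0.14 and 0.14 m and z of tall_c in the frame of plate_top between 0.049 and 0.061 m and angle between each of tall_c, mid_c, short_c's own z axis and vertical below 0.1 rad and x of mid_c in the frame of plate_top between -0.055 and 0.055 m and y of mid_c in the frame of plate_top between -0.14 and 0.14 m and z of mid_c in the frame of plate_top between 0.038 and 0.05 m and x of short_c in the frame of plate_top between -0.055 and 0.055 m and y of short_c in the frame of plate_top between -0.14 and 0.14 m and z of short_c in the frame of plate_top between 0.027 and 0.039 m); the robot touches nothing.
It fails at once if another thing on the bench is pushed away (more than 50 mm) (distance of any of walnut_cover, oil_bottle, wax_jar, cork_block from where it was at the start of the episode above 0.05 m).
Of cup_tall, cup_mid, cup_short only 2 to 3 are there at a start; the rules pass over those that are not, and their reading is None.
At some moment in a run one of cup_tall, cup_mid, cup_short may be knocked a few centimetres aside while the robot is not near it.
It also fails if it takes over 210 s, if anything falls off the work surface, if the arm or the gripper's body presses on something with over 40 N, if the wrist force passes 120 N, or if a joint passes its speed limit or range.

## Working session

There is one attempt and no reset: what is moved stays moved. The work goes in short steps, Python scripts to look and compute and a tool call to move; the robot and the scene stay as the last step left them, time stands still between calls to the robot, and variables do not carry over. Pictures are saved under pics/ and viewed, at most 14 in all, crops included, and the job is handed in when it is done.

Besides the shell and the picture viewer there is one more tool, called after "Call:" as a command line: name --argument value ..., lists and objects as JSON in quotes. servo_tool: Moves the arm, as the interface text tells. Its arguments: {"type":"object","properties":{"motion":{"type":"array","items":{"type":"object","properties":{"x":{"type":"number"},"y":{"type":"number"},"z":{"type":"number"},"rx":{"type":"number"},"ry":{"type":"number"},"rz":{"type":"number"},"claw":{"type":"number"}}}},"newtons":{"type":"number"}},"required":["motion"]}

```bash
mkdir -p pics
python3 - <<'E'
from cell import ctrl, imaging
import cv2,pickle
for n in ["scene","side","wrist"]:
    d=imaging.get_image(n); pickle.dump(d,open(f"{n}.pkl","wb"))
    cv2.imwrite(f"pics/{n}0.png",cv2.resize(d["img"][:,:,::-1],(800,600),interpolation=cv2.INTER_CUBIC))
    print(n,d["T"].round(3).tolist(),d["intrinsics"].round(1).tolist())
s=ctrl.state();print(s, ctrl.hold_point_z)
E
```

```text
scene [[0.811, 0.466, -0.352, 0.956], [0.584, -0.662, 0.469, -0.518], [-0.014, -0.586, -0.81, 0.994], [0.0, 0.0, 0.0, 1.0]] [[367.2, 0.0, 265.0], [0.0, 367.2, 185.6], [0.0, 0.0, 1.0]]
side [[-0.973, -0.164, 0.163, 0.366], [-0.231, 0.717, -0.658, 0.745], [-0.009, -0.678, -0.735, 0.983], [0.0, 0.0, 0.0, 1.0]] [[403.3, 0.0, 257.7], [0.0, 403.3, 193.8], [0.0, 0.0, 1.0]]
wrist [[0.352, -0.9, -0.258, 0.292], [-0.936, -0.338, -0.096, -0.585], [-0.001, 0.276, -0.961, 0.373], [0.0, 0.0, 0.0, 1.0]] [[341.3, 0.0, 252.6], [0.0, 341.3, 195.0], [0.0, 0.0, 1.0]]
{'clock': 0.15, 'joint_positions': array([ 1.47519893,  0.50164967, -0.42683393,  1.55117404,  0.22079466,
        1.13827524, -0.21028774]), 'qd': array([-0.00049725, -0.00163551, -0.00064799, -0.00263386, -0.00090695,
        0.00039143, -0.00129129]), 'effort': array([-6.30467854e-03, -5.70035756e+01, -5.82471773e+00, -2.81284243e+01,
        1.07558598e-02,  7.92624109e-03,  2.00087669e-05]), 'tool_pos': array([ 0.228044  , -0.60814028,  0.23050219]), 'orientation': array([-3.14013401e+00, -7.56518652e-05,  3.58844745e-01]), 'contact_force': array([-0.50480151,  0.52148936, -0.95588715]), 'torque': array([-0.03440056, -0.05377037, -0.01297612]), 'grip_force': 0.0, 'gripper_width': 0.0854142089320269} 0.0187
```

View pics/scene0.png

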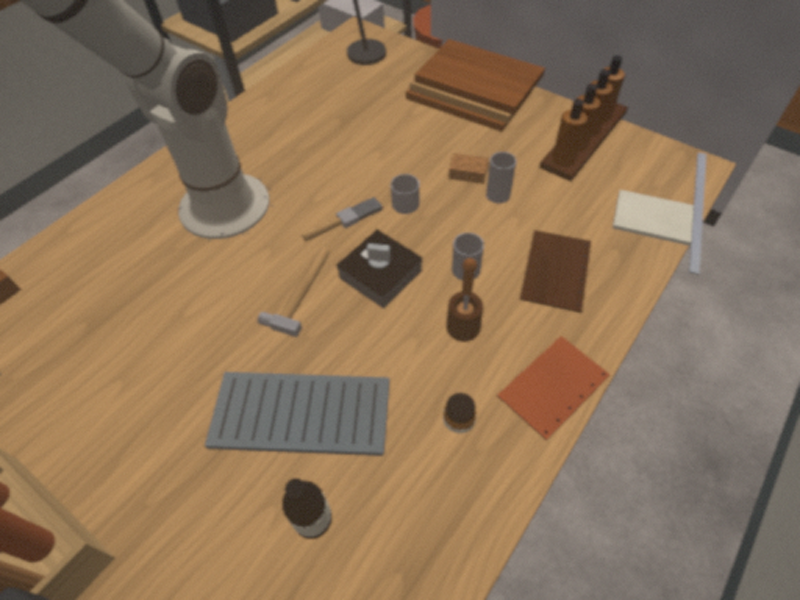

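View pics/side0.png

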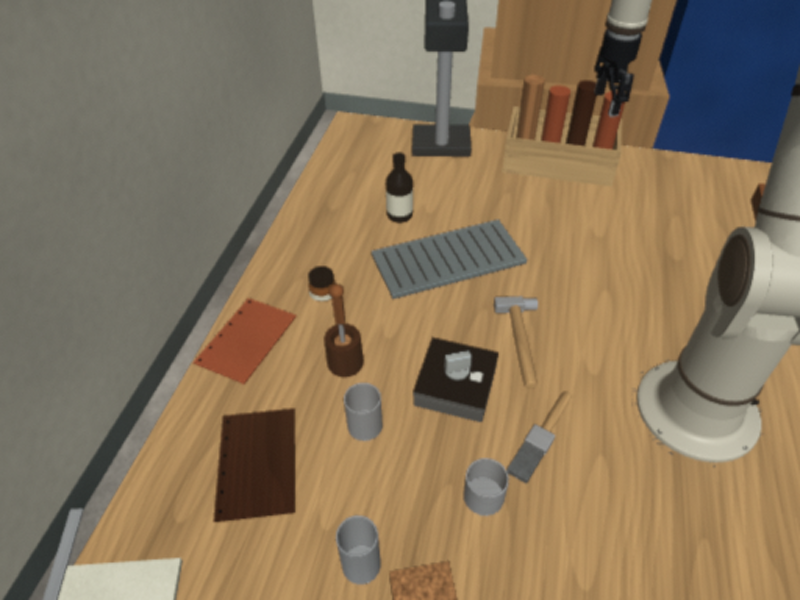

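Scene shows all three cups: short at (405,183), tall at (502,160) and mid at (467,243). The brush in its stand is at (465,303), the timer at (378,250) and the plate at (300,412). The side view agrees, with rims at tall (358,533), mid (364,398) and short (486,475), the stand at (344,340) and the knob at (458,357).

```bash
cat > h.py <<'E'
import numpy as np,pickle,cv2
def ray(d,p,z):
    "pixel p in 800x600 picture -> world point at height z"
    u=np.array([p[0]*.64,p[1]*.64,1]);T=d["T"]
    v=T[:3,:3]@np.linalg.solve(d["intrinsics"],u);o=T[:3,3]
    return (o+v*(z-o[2])/v[2])[:2]
def proj(d,P):
    "world point -> pixel of the 800x600 picture"
    T=d["T"];c=T[:3,:3].T@(np.array(P)-T[:3,3]);u=d["intrinsics"]@c;return u[:2]/u[2]/.64
E
python3 - <<'E'
from h import *
S=pickle.load(open("scene.pkl","rb"));D=pickle.load(open("side.pkl","rb"))
P={"tall":((502,161),(358,533),.11),"mid":((467,244),(364,398),.088),"short":((405,184),(486,475),.066),"stand":((465,303),(344,340),.08),
"ball":((470,265),(337,291),.202),"knob":((378,248),(458,357),.096),"pl1":((222,374),(499,223),.015),"pl2":((390,376),(372,257),.015),"pl3":((383,450),(393,294),.015),"pl4":((207,446),(526,258),.015),
"cover":((557,270),(257,464),.006),"jar":((460,404),(321,275),.055),"bottle":((290,490),(399,158),.17)}
for k,(a,b,z) in P.items(): print(k,ray(S,a,z).round(3),ray(D,b,z).round(3))
E
```

```text
tall [0.523 0.401] [0.519 0.408]
mid [0.583 0.165] [0.578 0.173]
short [0.359 0.252] [0.356 0.255]
stand [0.657 0.043] [0.651 0.053]
ball [0.66  0.041] [0.656 0.045]
knob [0.443 0.046] [0.437 0.057]
pl1 [ 0.345 -0.324] [ 0.419 -0.42 ]
pl2 [ 0.611 -0.141] [ 0.68  -0.241]
pl3 [ 0.688 -0.264] [ 0.607 -0.141]
pl4 [ 0.43  -0.439] [ 0.344 -0.314]
cover [0.749 0.277] [0.739 0.291]
jar [ 0.759 -0.129] [ 0.757 -0.124]
bottle [ 0.658 -0.427] [ 0.656 -0.406]
```

Run:
```python
import cv2,pickle
im=pickle.load(open("side.pkl","rb"))["img"][:,:,::-1]
# brush/stand and timer, sharp side view
a=cv2.resize(im[170:390,190:340],None,fx=4,fy=4,interpolation=cv2.INTER_CUBIC)[:600,:]
cv2.imwrite("pics/crop1.png",a)
```

```text
(no output)
```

View pics/crop1.png

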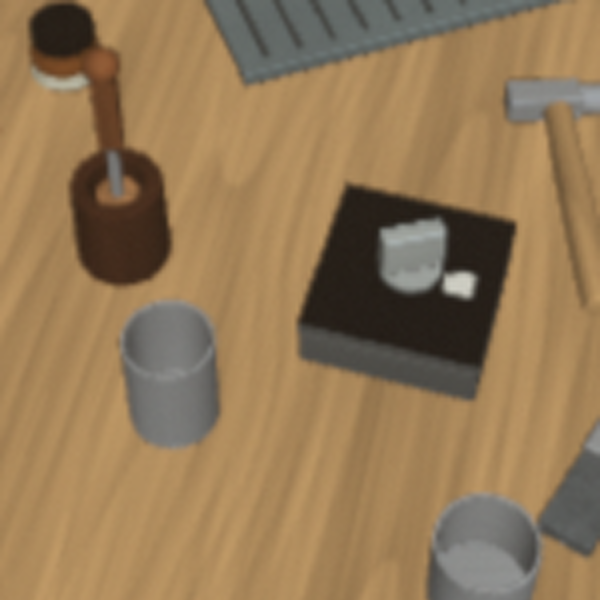

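The crop shows the brush upright in its stand (ball at crop (103,63)), the knob bar roughly square to the view, and the white window at crop (460,284). The two views agree to about 1 cm, so I'm moving towards the brush for a close look.

Call:
servo_tool --motion '[{"z":50},{"z":50},{"z":40},{"x":20,"y":31},{"x":20,"y":31},{"x":20,"y":31},{"x":20,"y":31},{"x":20,"y":31},{"x":20,"y":31},{"x":20,"y":31}]'

```text
validation failed for argument at $.mo...
```

Call:
servo_tool --motion '[{"x":26,"y":44},{"x":26,"y":44},{"x":26,"y":44},{"x":26,"y":44},{"x":26,"y":44},{"x":26,"y":44},{"x":26,"y":44},{"x":26,"y":44},{"x":26,"y":44},{}]'

```text
validation failed for argument at $.mo...
```

```bash
cat >> h.py <<'E'
def snap(name,out):
    from cell import ctrl, imaging
    d=imaging.get_image(name); pickle.dump(d,open(out+".pkl","wb"))
    cv2.imwrite(f"pics/{out}.png",cv2.resize(d["img"][:,:,::-1],(800,600),interpolation=cv2.INTER_CUBIC))
    s=ctrl.state(); print(s["clock"],s["tool_pos"].round(4),s["orientation"].round(3),s["joint_positions"].round(2),s["contact_force"].round(1)); return d
E
python3 -c "
from h import *
snap('wrist','w1')"
```

```text
0.2 [ 0.2281 -0.6082  0.2307] [-3.14  -0.     0.359] [ 1.48  0.5  -0.43  1.55  0.22  1.14 -0.21] [ 0.1 -0.  -0.2]
```

View pics/w1.png

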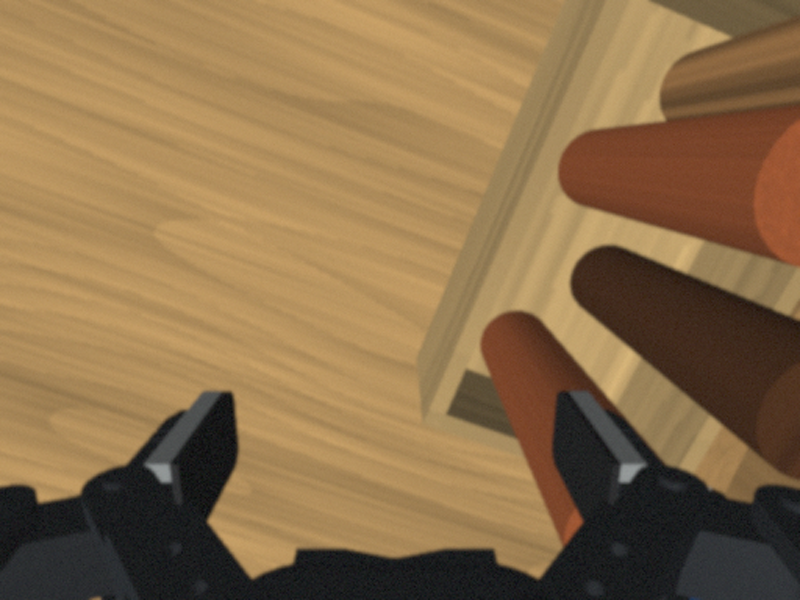

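The moves were refused because every row needs all the fields, so this picture shows the start pose with the toolbox below the fingers. I'm resending with full rows.

Call:
servo_tool --motion '[{"x":0,"y":0,"z":50,"rx":0,"ry":0,"rz":0,"claw":-1},{"x":0,"y":0,"z":50,"rx":0,"ry":0,"rz":0,"claw":-1},{"x":0,"y":0,"z":40,"rx":0,"ry":0,"rz":0,"claw":-1},{"x":20,"y":31,"z":0,"rx":0,"ry":0,"rz":0,"claw":-1},{"x":20,"y":31,"z":0,"rx":0,"ry":0,"rz":0,"claw":-1},{"x":20,"y":31,"z":0,"rx":0,"ry":0,"rz":0,"claw":-1},{"x":20,"y":31,"z":0,"rx":0,"ry":0,"rz":0,"claw":-1},{"x":20,"y":31,"z":0,"rx":0,"ry":0,"rz":0,"claw":-1},{"x":20,"y":31,"z":0,"rx":0,"ry":0,"rz":0,"claw":-1},{"x":20,"y":31,"z":0,"rx":0,"ry":0,"rz":0,"claw":-1}]'

```text
clock: 1.45
tool_pos: [0.3687, -0.3904, 0.3712]
orientation: [-3.142, 0.0, 0.359]
contact_force: [-0.1, 0.8, 1.0]
gripper_width: 0.0858
grip_force: 0.0
```

Call:
servo_tool --motion '[{"x":26,"y":44,"z":0,"rx":0,"ry":0,"rz":0,"claw":-1},{"x":26,"y":44,"z":0,"rx":0,"ry":0,"rz":0,"claw":-1},{"x":26,"y":44,"z":0,"rx":0,"ry":0,"rz":0,"claw":-1},{"x":26,"y":44,"z":0,"rx":0,"ry":0,"rz":0,"claw":-1},{"x":26,"y":44,"z":0,"rx":0,"ry":0,"rz":0,"claw":-1},{"x":26,"y":44,"z":0,"rx":0,"ry":0,"rz":0,"claw":-1},{"x":26,"y":44,"z":0,"rx":0,"ry":0,"rz":0,"claw":-1},{"x":26,"y":44,"z":0,"rx":0,"ry":0,"rz":0,"claw":-1},{"x":26,"y":44,"z":0,"rx":0,"ry":0,"rz":0,"claw":-1},{"x":0,"y":0,"z":0,"rx":0,"ry":0,"rz":0,"claw":-1}]'

```text
clock: 2.7
tool_pos: [0.6027, 0.0103, 0.371]
orientation: [-3.138, -0.001, 0.367]
contact_force: [0.5, -1.1, -0.3]
gripper_width: 0.086
grip_force: 0.0
```

```bash
python3 -c "
from h import *
snap('wrist','w2')"
```

```text
2.75 [0.6023 0.0071 0.3708] [-3.14   0.     0.364] [ 0.55  0.39 -0.82  1.48  0.28  1.4  -1.49] [-1.1  0.3 -0.3]
```

View pics/w2.png

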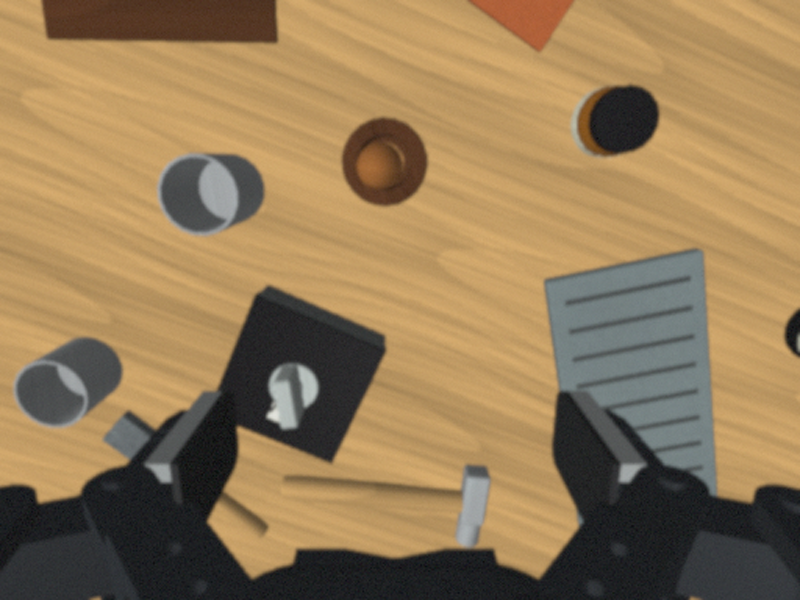

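The wrist view shows the ball at (380,164) over the stand mouth at (385,161), the mid rim at (199,195), the short rim at (52,393), the knob at (290,385) and the plate lower right.

Run:
```python
from h import *
d=pickle.load(open("w2.pkl","rb"))
for k,p,z in [("ball",(380,165),.202),("stand",(385,161),.08),("mid",(199,195),.088),("short",(52,393),.066),("knobA",(290,366),.096),("knobB",(290,428),.096),("plc1",(545,281),.015),("plc2",(701,250),.015),("timer c",(386,338),.05),("c",(332,462),.05),("c",(257,297),.05),("c",(215,405),.05),("win",(273,411),.05)]:
    print(k,ray(d,p,z).round(4))
im=d["img"][95:120,225:262]; 
c=d["img"][215:290,150:250,::-1]; c=cv2.resize(c,None,fx=4,fy=4,interpolation=cv2.INTER_CUBIC)
e=cv2.resize(d["img"][70:145,195:295,::-1],None,fx=4,fy=4,interpolation=cv2.INTER_CUBIC)
cv2.imwrite("pics/crop2.png",np.hstack([c,e]))
```

```text
ball [0.6567 0.04  ]
stand [0.6571 0.0398]
mid [0.5806 0.1668]
short [0.3543 0.2523]
knobA [0.4725 0.055 ]
knobB [0.4171 0.037 ]
plc1 [ 0.607  -0.1423]
plc2 [ 0.6872 -0.2666]
timer c [ 0.5096 -0.0166]
c [ 0.369 -0.013]
c [0.5042 0.1058]
c [0.387  0.1119]
win [0.401  0.0582]
```

View pics/crop2.png

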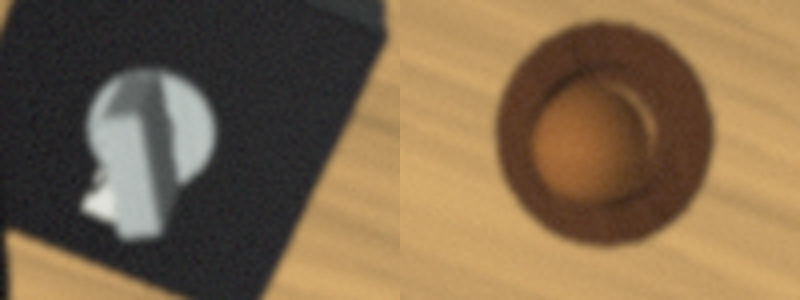

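The crop shows the knob bar and a white window just behind it, plus the ball nearly centred on the stand's bore. The brush axis is at about (0.657, 0.040), so I'm going to grasp it.

Call:
servo_tool --motion '[{"x":27,"y":17,"z":0,"rx":0,"ry":0,"rz":0,"claw":-1},{"x":27,"y":17,"z":0,"rx":0,"ry":0,"rz":0,"claw":-1},{"x":0,"y":0,"z":-40,"rx":0,"ry":0,"rz":0,"claw":-1},{"x":0,"y":0,"z":-40,"rx":0,"ry":0,"rz":0,"claw":-1},{"x":0,"y":0,"z":-40,"rx":0,"ry":0,"rz":0,"claw":-1},{"x":0,"y":0,"z":-40,"rx":0,"ry":0,"rz":0,"claw":-1},{"x":0,"y":0,"z":-30,"rx":0,"ry":0,"rz":0,"claw":-1},{"x":0,"y":0,"z":-28,"rx":0,"ry":0,"rz":0,"claw":-1},{"x":0,"y":0,"z":0,"rx":0,"ry":0,"rz":0,"claw":-1},{"x":0,"y":0,"z":0,"rx":0,"ry":0,"rz":0,"claw":1}]' --newtons 50

```text
clock: 4.0
tool_pos: [0.6569, 0.0374, 0.1545]
orientation: [3.141, -0.001, 0.357]
contact_force: [-0.4, -0.1, 0.4]
gripper_width: 0.0701
grip_force: 0.0
```

Call:
servo_tool --motion '[{"x":0,"y":0,"z":0,"rx":0,"ry":0,"rz":0,"claw":1},{"x":0,"y":0,"z":0,"rx":0,"ry":0,"rz":0,"claw":1},{"x":0,"y":0,"z":0,"rx":0,"ry":0,"rz":0,"claw":1},{"x":0,"y":0,"z":0,"rx":0,"ry":0,"rz":0,"claw":1},{"x":0,"y":0,"z":0,"rx":0,"ry":0,"rz":0,"claw":1},{"x":0,"y":0,"z":0,"rx":0,"ry":0,"rz":0,"claw":1},{"x":0,"y":0,"z":0,"rx":0,"ry":0,"rz":0,"claw":1},{"x":0,"y":0,"z":0,"rx":0,"ry":0,"rz":0,"claw":1},{"x":0,"y":0,"z":0,"rx":0,"ry":0,"rz":0,"claw":1},{"x":0,"y":0,"z":0,"rx":0,"ry":0,"rz":0,"claw":1}]'

```text
clock: 5.25
tool_pos: [0.6566, 0.0393, 0.1541]
orientation: [-3.141, -0.001, 0.359]
contact_force: [-0.8, 0.4, 5.4]
gripper_width: 0.0194
grip_force: 43.5
```

Gripped at 19.4 mm, so it is square on the handle. I'm lifting and carrying it over the tall cup.

Call:
servo_tool --motion '[{"x":0,"y":0,"z":30,"rx":0,"ry":0,"rz":0,"claw":1},{"x":0,"y":0,"z":40,"rx":0,"ry":0,"rz":0,"claw":1},{"x":0,"y":0,"z":40,"rx":0,"ry":0,"rz":0,"claw":1},{"x":0,"y":0,"z":40,"rx":0,"ry":0,"rz":0,"claw":1},{"x":0,"y":0,"z":10,"rx":0,"ry":0,"rz":0,"claw":1},{"x":-12,"y":36,"z":0,"rx":0,"ry":0,"rz":0,"claw":1},{"x":-12,"y":36,"z":0,"rx":0,"ry":0,"rz":0,"claw":1},{"x":-12,"y":36,"z":0,"rx":0,"ry":0,"rz":0,"claw":1},{"x":-12,"y":36,"z":0,"rx":0,"ry":0,"rz":0,"claw":1},{"x":-12,"y":36,"z":0,"rx":0,"ry":0,"rz":0,"claw":1}]'

```text
clock: 6.5
tool_pos: [0.5953, 0.2187, 0.3115]
orientation: [3.141, 0.002, 0.359]
contact_force: [0.5, -0.4, -0.4]
gripper_width: 0.0193
grip_force: 44.8
```

```bash
cat >> h.py <<'E'
CUP={"tall":(.521,.402,.11),"mid":(.581,.167,.088),"short":(.355,.253,.066)}
def moved(out,names=CUP):
    "template match of each cup against the first pictures -> shift in 512-px pixels and score, and ground shift in mm"
    for n in ("scene","side"):
        d=snap(n,out+n); o=pickle.load(open(n+".pkl","rb"))
        for c in names:
            x,y,h=CUP[c]; q=np.array([proj(o,(x+a,y+b,z)) for a in(-.034,.034) for b in(-.034,.034) for z in(0,h)])*.64
            lo=np.maximum(q.min(0).astype(int)+2,0); hi=np.minimum(q.max(0).astype(int)-2,[511,383])
            t=o["img"][lo[1]:hi[1],lo[0]:hi[0]]; a=np.maximum(lo-40,0); b=np.minimum(hi+40,[511,383])
            r=cv2.matchTemplate(d["img"][a[1]:b[1],a[0]:b[0]],t,cv2.TM_CCOEFF_NORMED)
            _,s,_,l=cv2.minMaxLoc(r); sh=np.array(l)+a-lo
            m=proj(o,(x,y,h)); g=ray(o,m+sh/.64,h)-ray(o,m,h)
            print(n,c,"px",sh,"score %.2f"%s,"mm",(g*1000).round(0))
E
python3 -c "
from h import *
moved('a')"
```

```text
6.55 [0.592  0.2259 0.3121] [-3.137e+00  2.000e-03  3.660e-01] [ 0.17  0.5  -0.83  1.49  0.37  1.32 -1.89] [-2.4  5.7  0.9]
scene tall px [0 0] score 0.75 mm [0. 0.]
scene mid px [0 0] score 0.94 mm [0. 0.]
scene short px [0 0] score 1.00 mm [0. 0.]
6.6 [0.5928 0.2241 0.3122] [-3.138e+00  2.000e-03  3.670e-01] [ 0.17  0.5  -0.83  1.49  0.37  1.32 -1.89] [-0.9  0.6 -1.4]
side tall px [0 0] score 1.00 mm [0. 0.]
side mid px [0 0] score 0.84 mm [0. 0.]
side short px [0 0] score 1.00 mm [0. 0.]
```

Call:
servo_tool --motion '[{"x":-12,"y":36,"z":0,"rx":0,"ry":0,"rz":0,"claw":1},{"x":-12,"y":36,"z":0,"rx":0,"ry":0,"rz":0,"claw":1},{"x":-12,"y":36,"z":0,"rx":0,"ry":0,"rz":0,"claw":1},{"x":-12,"y":30,"z":0,"rx":0,"ry":0,"rz":0,"claw":1},{"x":-12,"y":25,"z":0,"rx":0,"ry":0,"rz":0,"claw":1},{"x":-12,"y":20,"z":0,"rx":0,"ry":0,"rz":0,"claw":1},{"x":-4,"y":0,"z":0,"rx":0,"ry":0,"rz":0,"claw":1},{"x":0,"y":0,"z":0,"rx":0,"ry":0,"rz":0,"claw":1},{"x":0,"y":0,"z":0,"rx":0,"ry":0,"rz":0,"claw":1},{"x":0,"y":0,"z":0,"rx":0,"ry":0,"rz":0,"claw":1}]'

```text
clock: 7.85
tool_pos: [0.5213, 0.4003, 0.3133]
orientation: [3.141, -0.0, 0.357]
contact_force: [0.0, 1.1, 0.5]
gripper_width: 0.019
grip_force: 44.9
```

```bash
python3 -c "
from h import *
snap('wrist','w3')"
```

```text
7.9 [0.5211 0.4005 0.3133] [ 3.141 -0.     0.357] [-0.14  0.54 -0.84  1.42  0.4   1.35 -2.21] [-0.8  0.7 -0.4]
```

View pics/w3.png

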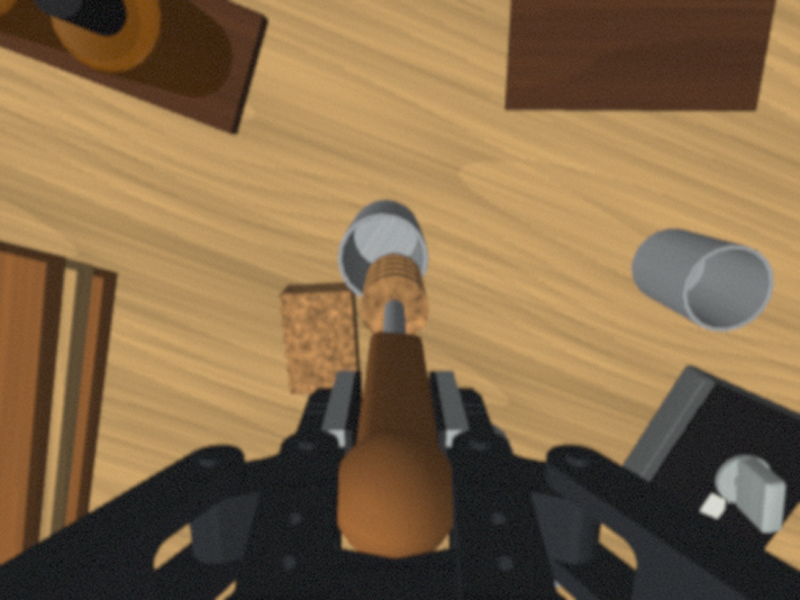

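The brush hangs straight in the jaws with its tip just above the tall cup, whose rim is centred near (384,257). The cork block is at (320,338) and the mid cup at (728,287).

Run:
```python
from h import *
d=pickle.load(open("w3.pkl","rb"))
print(ray(d,(384,258),.11),ray(d,(728,287),.088),proj(d,(.521,.4005,.167)),proj(d,(.521,.402,.11)))
```

```text
[0.51976202 0.40640414] [0.58164624 0.16847479] [392.91898987 279.21237095] [390.9189947  258.56892718]
```

Call:
servo_tool --motion '[{"x":-1,"y":4,"z":-10,"rx":0,"ry":0,"rz":0,"claw":1},{"x":0,"y":0,"z":-30,"rx":0,"ry":0,"rz":0,"claw":1},{"x":0,"y":0,"z":-35,"rx":0,"ry":0,"rz":0,"claw":1},{"x":0,"y":0,"z":-35,"rx":0,"ry":0,"rz":0,"claw":1},{"x":0,"y":0,"z":-25,"rx":0,"ry":0,"rz":0,"claw":1},{"x":0,"y":0,"z":-13,"rx":0,"ry":0,"rz":0,"claw":1},{"x":0,"y":0,"z":-7,"rx":0,"ry":0,"rz":0,"claw":1},{"x":0,"y":0,"z":0,"rx":0,"ry":0,"rz":0,"claw":1},{"x":0,"y":0,"z":0,"rx":0,"ry":0,"rz":0,"claw":1},{"x":0,"y":0,"z":0,"rx":0,"ry":0,"rz":0,"claw":1}]'

```text
clock: 9.15
tool_pos: [0.5197, 0.4058, 0.1593]
orientation: [-3.141, -0.002, 0.359]
contact_force: [0.6, -0.4, -0.2]
gripper_width: 0.0191
grip_force: 44.9
```

Call:
servo_tool --motion '[{"x":0,"y":0,"z":35,"rx":0,"ry":0,"rz":0,"claw":1},{"x":0,"y":0,"z":35,"rx":0,"ry":0,"rz":0,"claw":1},{"x":0,"y":0,"z":0,"rx":0,"ry":0,"rz":0,"claw":1},{"x":0,"y":0,"z":0,"rx":0,"ry":0,"rz":0,"claw":1},{"x":0,"y":0,"z":0,"rx":0,"ry":0,"rz":0,"claw":1},{"x":0,"y":0,"z":-35,"rx":0,"ry":0,"rz":0,"claw":1},{"x":0,"y":0,"z":-35,"rx":0,"ry":0,"rz":0,"claw":1},{"x":0,"y":0,"z":0,"rx":0,"ry":0,"rz":0,"claw":1},{"x":0,"y":0,"z":0,"rx":0,"ry":0,"rz":0,"claw":1},{"x":0,"y":0,"z":0,"rx":0,"ry":0,"rz":0,"claw":1}]'

```text
clock: 10.4
tool_pos: [0.5199, 0.4063, 0.1599]
orientation: [-3.141, -0.002, 0.359]
contact_force: [0.1, 0.0, 0.2]
gripper_width: 0.0195
grip_force: 44.6
```

Call:
servo_tool --motion '[{"x":0,"y":0,"z":-3,"rx":0,"ry":0,"rz":0,"claw":1},{"x":0,"y":0,"z":-3,"rx":0,"ry":0,"rz":0,"claw":1},{"x":0,"y":0,"z":-2,"rx":0,"ry":0,"rz":0,"claw":1},{"x":0,"y":0,"z":-2,"rx":0,"ry":0,"rz":0,"claw":1},{"x":0,"y":0,"z":0,"rx":0,"ry":0,"rz":0,"claw":1},{"x":0,"y":0,"z":0,"rx":0,"ry":0,"rz":0,"claw":1},{"x":0,"y":0,"z":0,"rx":0,"ry":0,"rz":0,"claw":1},{"x":0,"y":0,"z":0,"rx":0,"ry":0,"rz":0,"claw":1},{"x":0,"y":0,"z":0,"rx":0,"ry":0,"rz":0,"claw":1},{"x":0,"y":0,"z":0,"rx":0,"ry":0,"rz":0,"claw":1}]'

```text
clock: 11.65
tool_pos: [0.5207, 0.4066, 0.151]
orientation: [-3.141, -0.004, 0.358]
contact_force: [-0.4, -0.5, 10.4]
gripper_width: 0.0194
grip_force: 42.5
```

The 10 N contact at TCP z 0.151 confirms the brush touches the cup floor (tip = TCP − 0.146). Next is the mid cup.

Call:
servo_tool --motion '[{"x":0,"y":0,"z":35,"rx":0,"ry":0,"rz":0,"claw":1},{"x":0,"y":0,"z":40,"rx":0,"ry":0,"rz":0,"claw":1},{"x":0,"y":0,"z":40,"rx":0,"ry":0,"rz":0,"claw":1},{"x":0,"y":0,"z":35,"rx":0,"ry":0,"rz":0,"claw":1},{"x":0,"y":0,"z":10,"rx":0,"ry":0,"rz":0,"claw":1},{"x":8,"y":-30,"z":0,"rx":0,"ry":0,"rz":0,"claw":1},{"x":8,"y":-30,"z":0,"rx":0,"ry":0,"rz":0,"claw":1},{"x":8,"y":-30,"z":0,"rx":0,"ry":0,"rz":0,"claw":1},{"x":8,"y":-30,"z":0,"rx":0,"ry":0,"rz":0,"claw":1},{"x":0,"y":0,"z":0,"rx":0,"ry":0,"rz":0,"claw":1}]'

```text
clock: 12.9
tool_pos: [0.5526, 0.2812, 0.3063]
orientation: [3.139, 0.003, 0.353]
contact_force: [0.1, 0.6, -0.5]
gripper_width: 0.0192
grip_force: 45.7
```

```bash
python3 -c "
from h import *
moved('b')"
```

```text
12.95 [0.5515 0.2835 0.3067] [3.141e+00 2.000e-03 3.560e-01] [ 0.08  0.48 -0.84  1.53  0.36  1.3  -2.02] [-0.2  0.2 -0.8]
scene tall px [0 0] score 0.91 mm [0. 0.]
scene mid px [0 0] score 0.94 mm [0. 0.]
scene short px [0 0] score 1.00 mm [0. 0.]
13.0 [0.5509 0.2851 0.3072] [-3.141e+00  2.000e-03  3.580e-01] [ 0.08  0.48 -0.84  1.53  0.36  1.3  -2.02] [-0.  -0.1 -0.1]
side tall px [0 0] score 1.00 mm [0. 0.]
side mid px [0 1] score 0.36 mm [-1.  3.]
side short px [0 0] score 1.00 mm [0. 0.]
```

Call:
servo_tool --motion '[{"x":8,"y":-30,"z":0,"rx":0,"ry":0,"rz":0,"claw":1},{"x":8,"y":-30,"z":0,"rx":0,"ry":0,"rz":0,"claw":1},{"x":8,"y":-30,"z":0,"rx":0,"ry":0,"rz":0,"claw":1},{"x":6,"y":-27,"z":0,"rx":0,"ry":0,"rz":0,"claw":1},{"x":0,"y":0,"z":0,"rx":0,"ry":0,"rz":0,"claw":1},{"x":0,"y":0,"z":0,"rx":0,"ry":0,"rz":0,"claw":1},{"x":0,"y":0,"z":-30,"rx":0,"ry":0,"rz":0,"claw":1},{"x":0,"y":0,"z":-30,"rx":0,"ry":0,"rz":0,"claw":1},{"x":0,"y":0,"z":0,"rx":0,"ry":0,"rz":0,"claw":1},{"x":0,"y":0,"z":0,"rx":0,"ry":0,"rz":0,"claw":1}]'

```text
clock: 14.25
tool_pos: [0.5814, 0.1701, 0.2494]
orientation: [-3.141, -0.001, 0.361]
contact_force: [0.4, 0.1, 0.8]
gripper_width: 0.0192
grip_force: 45.7
```

Call:
servo_tool --motion '[{"x":0,"y":0,"z":-35,"rx":0,"ry":0,"rz":0,"claw":1},{"x":0,"y":0,"z":-35,"rx":0,"ry":0,"rz":0,"claw":1},{"x":0,"y":0,"z":-15,"rx":0,"ry":0,"rz":0,"claw":1},{"x":0,"y":0,"z":-8,"rx":0,"ry":0,"rz":0,"claw":1},{"x":0,"y":0,"z":0,"rx":0,"ry":0,"rz":0,"claw":1},{"x":0,"y":0,"z":0,"rx":0,"ry":0,"rz":0,"claw":1},{"x":0,"y":0,"z":0,"rx":0,"ry":0,"rz":0,"claw":1},{"x":0,"y":0,"z":0,"rx":0,"ry":0,"rz":0,"claw":1},{"x":0,"y":0,"z":0,"rx":0,"ry":0,"rz":0,"claw":1},{"x":0,"y":0,"z":0,"rx":0,"ry":0,"rz":0,"claw":1}]'

```text
clock: 15.5
tool_pos: [0.5813, 0.1683, 0.1553]
orientation: [3.142, -0.0, 0.359]
contact_force: [-0.3, 0.3, -0.9]
gripper_width: 0.0195
grip_force: 45.8
```

Call:
servo_tool --motion '[{"x":0,"y":0,"z":35,"rx":0,"ry":0,"rz":0,"claw":1},{"x":0,"y":0,"z":25,"rx":0,"ry":0,"rz":0,"claw":1},{"x":0,"y":0,"z":0,"rx":0,"ry":0,"rz":0,"claw":1},{"x":0,"y":0,"z":0,"rx":0,"ry":0,"rz":0,"claw":1},{"x":0,"y":0,"z":0,"rx":0,"ry":0,"rz":0,"claw":1},{"x":0,"y":0,"z":-25,"rx":0,"ry":0,"rz":0,"claw":1},{"x":0,"y":0,"z":-35,"rx":0,"ry":0,"rz":0,"claw":1},{"x":0,"y":0,"z":0,"rx":0,"ry":0,"rz":0,"claw":1},{"x":0,"y":0,"z":0,"rx":0,"ry":0,"rz":0,"claw":1},{"x":0,"y":0,"z":0,"rx":0,"ry":0,"rz":0,"claw":1}]'

```text
clock: 16.75
tool_pos: [0.5821, 0.1689, 0.1567]
orientation: [3.141, -0.002, 0.359]
contact_force: [0.5, 0.5, -1.1]
gripper_width: 0.0179
grip_force: 56.7
```

Call:
servo_tool --motion '[{"x":0,"y":0,"z":40,"rx":0,"ry":0,"rz":0,"claw":1},{"x":0,"y":0,"z":45,"rx":0,"ry":0,"rz":0,"claw":1},{"x":0,"y":0,"z":40,"rx":0,"ry":0,"rz":0,"claw":1},{"x":0,"y":0,"z":0,"rx":0,"ry":0,"rz":0,"claw":1},{"x":-30,"y":12,"z":0,"rx":0,"ry":0,"rz":0,"claw":1},{"x":-30,"y":12,"z":0,"rx":0,"ry":0,"rz":0,"claw":1},{"x":-30,"y":12,"z":0,"rx":0,"ry":0,"rz":0,"claw":1},{"x":-30,"y":12,"z":0,"rx":0,"ry":0,"rz":0,"claw":1},{"x":-30,"y":12,"z":0,"rx":0,"ry":0,"rz":0,"claw":1},{"x":0,"y":0,"z":0,"rx":0,"ry":0,"rz":0,"claw":1}]'

```text
clock: 18.0
tool_pos: [0.4289, 0.2296, 0.2804]
orientation: [3.14, 0.0, 0.363]
contact_force: [0.4, -0.8, -0.7]
gripper_width: 0.0177
grip_force: 56.8
```

```bash
python3 -c "
from h import *
moved('c')"
```

```text
18.05 [0.4306 0.2286 0.2805] [ 3.14e+00 -1.00e-03  3.61e-01] [ 0.28  0.23 -0.94  1.88  0.2   1.14 -1.94] [-0.1 -0.7 -1.3]
scene tall px [0 0] score 1.00 mm [0. 0.]
scene mid px [0 0] score 0.94 mm [0. 0.]
scene short px [0 0] score 1.00 mm [0. 0.]
18.1 [0.4316 0.228  0.2804] [ 3.141e+00 -1.000e-03  3.590e-01] [ 0.28  0.23 -0.94  1.88  0.2   1.14 -1.94] [ 0.4  0.1 -1.3]
side tall px [0 0] score 1.00 mm [0. 0.]
side mid px [0 0] score 1.00 mm [0. 0.]
side short px [0 0] score 1.00 mm [0. 0.]
```

Call:
servo_tool --motion '[{"x":-25,"y":8,"z":0,"rx":0,"ry":0,"rz":0,"claw":1},{"x":-25,"y":8,"z":0,"rx":0,"ry":0,"rz":0,"claw":1},{"x":-25,"y":8,"z":0,"rx":0,"ry":0,"rz":0,"claw":1},{"x":0,"y":0,"z":0,"rx":0,"ry":0,"rz":0,"claw":1},{"x":0,"y":0,"z":-25,"rx":0,"ry":0,"rz":0,"claw":1},{"x":0,"y":0,"z":-25,"rx":0,"ry":0,"rz":0,"claw":1},{"x":0,"y":0,"z":0,"rx":0,"ry":0,"rz":0,"claw":1},{"x":0,"y":0,"z":0,"rx":0,"ry":0,"rz":0,"claw":1},{"x":0,"y":0,"z":0,"rx":0,"ry":0,"rz":0,"claw":1},{"x":0,"y":0,"z":0,"rx":0,"ry":0,"rz":0,"claw":1}]'

```text
clock: 19.35
tool_pos: [0.3569, 0.2526, 0.231]
orientation: [3.141, -0.001, 0.359]
contact_force: [0.8, -0.2, -1.0]
gripper_width: 0.0175
grip_force: 56.8
```

Call:
servo_tool --motion '[{"x":0,"y":0,"z":-25,"rx":0,"ry":0,"rz":0,"claw":1},{"x":0,"y":0,"z":-25,"rx":0,"ry":0,"rz":0,"claw":1},{"x":0,"y":0,"z":-18,"rx":0,"ry":0,"rz":0,"claw":1},{"x":0,"y":0,"z":-7,"rx":0,"ry":0,"rz":0,"claw":1},{"x":0,"y":0,"z":0,"rx":0,"ry":0,"rz":0,"claw":1},{"x":0,"y":0,"z":0,"rx":0,"ry":0,"rz":0,"claw":1},{"x":0,"y":0,"z":0,"rx":0,"ry":0,"rz":0,"claw":1},{"x":0,"y":0,"z":0,"rx":0,"ry":0,"rz":0,"claw":1},{"x":0,"y":0,"z":0,"rx":0,"ry":0,"rz":0,"claw":1},{"x":0,"y":0,"z":0,"rx":0,"ry":0,"rz":0,"claw":1}]'

```text
clock: 20.6
tool_pos: [0.3563, 0.2524, 0.1554]
orientation: [3.142, -0.0, 0.359]
contact_force: [0.3, 0.1, 0.1]
gripper_width: 0.0177
grip_force: 56.8
```

Call:
servo_tool --motion '[{"x":0,"y":0,"z":25,"rx":0,"ry":0,"rz":0,"claw":1},{"x":0,"y":0,"z":22,"rx":0,"ry":0,"rz":0,"claw":1},{"x":0,"y":0,"z":0,"rx":0,"ry":0,"rz":0,"claw":1},{"x":0,"y":0,"z":0,"rx":0,"ry":0,"rz":0,"claw":1},{"x":0,"y":0,"z":0,"rx":0,"ry":0,"rz":0,"claw":1},{"x":0,"y":0,"z":-22,"rx":0,"ry":0,"rz":0,"claw":1},{"x":0,"y":0,"z":-25,"rx":0,"ry":0,"rz":0,"claw":1},{"x":0,"y":0,"z":0,"rx":0,"ry":0,"rz":0,"claw":1},{"x":0,"y":0,"z":0,"rx":0,"ry":0,"rz":0,"claw":1},{"x":0,"y":0,"z":0,"rx":0,"ry":0,"rz":0,"claw":1}]'

```text
clock: 21.85
tool_pos: [0.3568, 0.2529, 0.1561]
orientation: [-3.141, -0.001, 0.359]
contact_force: [-0.0, 0.1, -0.8]
gripper_width: 0.0175
grip_force: 56.8
```

Call:
servo_tool --motion '[{"x":0,"y":0,"z":35,"rx":0,"ry":0,"rz":0,"claw":1},{"x":0,"y":0,"z":40,"rx":0,"ry":0,"rz":0,"claw":1},{"x":0,"y":0,"z":40,"rx":0,"ry":0,"rz":0,"claw":1},{"x":0,"y":0,"z":30,"rx":0,"ry":0,"rz":0,"claw":1},{"x":30,"y":-21,"z":0,"rx":0,"ry":0,"rz":0,"claw":1},{"x":30,"y":-21,"z":0,"rx":0,"ry":0,"rz":0,"claw":1},{"x":30,"y":-21,"z":0,"rx":0,"ry":0,"rz":0,"claw":1},{"x":30,"y":-21,"z":0,"rx":0,"ry":0,"rz":0,"claw":1},{"x":30,"y":-21,"z":0,"rx":0,"ry":0,"rz":0,"claw":1},{"x":30,"y":-21,"z":0,"rx":0,"ry":0,"rz":0,"claw":1}]'

```text
clock: 23.1
tool_pos: [0.5375, 0.1256, 0.3012]
orientation: [3.141, -0.001, 0.359]
contact_force: [-1.1, 0.6, -0.4]
gripper_width: 0.0177
grip_force: 56.9
```

Call:
servo_tool --motion '[{"x":30,"y":-21,"z":0,"rx":0,"ry":0,"rz":0,"claw":1},{"x":30,"y":-21,"z":0,"rx":0,"ry":0,"rz":0,"claw":1},{"x":30,"y":-22,"z":0,"rx":0,"ry":0,"rz":0,"claw":1},{"x":30,"y":-22,"z":0,"rx":0,"ry":0,"rz":0,"claw":1},{"x":0,"y":0,"z":0,"rx":0,"ry":0,"rz":0,"claw":1},{"x":0,"y":0,"z":0,"rx":0,"ry":0,"rz":0,"claw":1},{"x":0,"y":0,"z":0,"rx":0,"ry":0,"rz":0,"claw":1},{"x":0,"y":0,"z":0,"rx":0,"ry":0,"rz":0,"claw":1},{"x":0,"y":0,"z":0,"rx":0,"ry":0,"rz":0,"claw":1},{"x":0,"y":0,"z":0,"rx":0,"ry":0,"rz":0,"claw":1}]'

```text
clock: 24.35
tool_pos: [0.6562, 0.0405, 0.3004]
orientation: [3.141, -0.0, 0.359]
contact_force: [-0.1, 0.4, -0.6]
gripper_width: 0.0177
grip_force: 56.8
```

Run:
```python
from h import *
a=snap('side','d1'); b=snap('scene','d2')
f=lambda d:cv2.resize(d["img"][int(proj(d,(.657,.04,.1))[1]*.64)-60:,int(proj(d,(.657,.04,.1))[0]*.64)-50:][:110,:100,::-1],None,fx=4,fy=4,interpolation=cv2.INTER_CUBIC)
cv2.imwrite("pics/d.png",np.hstack([f(a),f(b)]))
```

```text
24.4 [0.6562 0.0405 0.3004] [ 3.141 -0.     0.359] [ 0.43  0.54 -0.79  1.44  0.39  1.32 -1.6 ] [ 0.7  0.8 -0.6]
24.45 [0.6562 0.0404 0.3004] [ 3.141 -0.     0.359] [ 0.43  0.54 -0.79  1.44  0.39  1.32 -1.6 ] [ 0.3 -0.6 -0.9]
```

View pics/d.png

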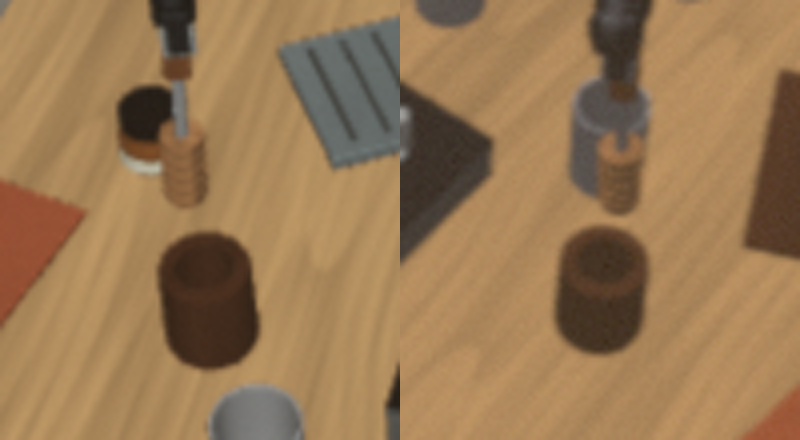

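Side view on the left, scene on the right: brush upright above the stand, tip ends at (186,198) and (619,205), mouth centres at (206,262) and (603,262).

Run:
```python
from h import *
for n,t,m in [("d1",(186,195),(206,262)),("d2",(219,202),(203,262))]:
    d=pickle.load(open(n+".pkl","rb")); o=(proj(d,(.657,.04,.1))*.64).astype(int)-[50,60]
    g=lambda p:(np.array(p)/4+o)/.64
    print(n,"tip",ray(d,g(t),.156).round(4),"mouth",ray(d,g(m),.08).round(4))
```

```text
d1 tip [0.6629 0.0466] mouth [0.6561 0.042 ]
d2 tip [0.6663 0.042 ] mouth [0.6604 0.0383]
```

Both views put the tip about 6 mm in x and 4 mm in y past the mouth centre, so the brush is slightly tilted. I'm correcting most of that and going down with a force check.

Call:
servo_tool --motion '[{"x":-5,"y":-3,"z":0,"rx":0,"ry":0,"rz":0,"claw":1},{"x":0,"y":0,"z":-25,"rx":0,"ry":0,"rz":0,"claw":1},{"x":0,"y":0,"z":-25,"rx":0,"ry":0,"rz":0,"claw":1},{"x":0,"y":0,"z":-15,"rx":0,"ry":0,"rz":0,"claw":1},{"x":0,"y":0,"z":-10,"rx":0,"ry":0,"rz":0,"claw":1},{"x":0,"y":0,"z":-8,"rx":0,"ry":0,"rz":0,"claw":1},{"x":0,"y":0,"z":-6,"rx":0,"ry":0,"rz":0,"claw":1},{"x":0,"y":0,"z":0,"rx":0,"ry":0,"rz":0,"claw":1},{"x":0,"y":0,"z":0,"rx":0,"ry":0,"rz":0,"claw":1},{"x":0,"y":0,"z":0,"rx":0,"ry":0,"rz":0,"claw":1}]'

```text
clock: 25.7
tool_pos: [0.6515, 0.0375, 0.2118]
orientation: [3.141, -0.001, 0.359]
contact_force: [-0.2, 0.3, 0.1]
gripper_width: 0.0173
grip_force: 56.8
```

Call:
servo_tool --motion '[{"x":0,"y":0,"z":-12,"rx":0,"ry":0,"rz":0,"claw":1},{"x":0,"y":0,"z":-12,"rx":0,"ry":0,"rz":0,"claw":1},{"x":0,"y":0,"z":-12,"rx":0,"ry":0,"rz":0,"claw":1},{"x":0,"y":0,"z":-10,"rx":0,"ry":0,"rz":0,"claw":1},{"x":0,"y":0,"z":-8,"rx":0,"ry":0,"rz":0,"claw":1},{"x":0,"y":0,"z":0,"rx":0,"ry":0,"rz":0,"claw":1},{"x":0,"y":0,"z":0,"rx":0,"ry":0,"rz":0,"claw":1},{"x":0,"y":0,"z":0,"rx":0,"ry":0,"rz":0,"claw":1},{"x":0,"y":0,"z":0,"rx":0,"ry":0,"rz":0,"claw":1},{"x":0,"y":0,"z":0,"rx":0,"ry":0,"rz":0,"claw":1}]'

```text
clock: 26.95
tool_pos: [0.6514, 0.0374, 0.1575]
orientation: [3.141, -0.0, 0.359]
contact_force: [1.2, -0.4, -0.1]
gripper_width: 0.0174
grip_force: 56.8
```

Call:
servo_tool --motion '[{"x":0,"y":0,"z":0,"rx":0,"ry":0,"rz":0,"claw":-1},{"x":0,"y":0,"z":0,"rx":0,"ry":0,"rz":0,"claw":-1},{"x":0,"y":0,"z":0,"rx":0,"ry":0,"rz":0,"claw":-1},{"x":0,"y":0,"z":0,"rx":0,"ry":0,"rz":0,"claw":-1},{"x":0,"y":0,"z":0,"rx":0,"ry":0,"rz":0,"claw":-1},{"x":0,"y":0,"z":20,"rx":0,"ry":0,"rz":0,"claw":-1},{"x":0,"y":0,"z":40,"rx":0,"ry":0,"rz":0,"claw":-1},{"x":0,"y":0,"z":40,"rx":0,"ry":0,"rz":0,"claw":-1},{"x":0,"y":0,"z":40,"rx":0,"ry":0,"rz":0,"claw":-1},{"x":0,"y":0,"z":0,"rx":0,"ry":0,"rz":0,"claw":-1}]'

```text
clock: 28.2
tool_pos: [0.6535, 0.0386, 0.3032]
orientation: [3.139, -0.008, 0.359]
contact_force: [0.4, -0.0, 0.3]
gripper_width: 0.0853
grip_force: 0.0
```

Call:
servo_tool --motion '[{"x":-18,"y":29,"z":0,"rx":0,"ry":0,"rz":0,"claw":-1},{"x":-18,"y":29,"z":0,"rx":0,"ry":0,"rz":0,"claw":-1},{"x":-18,"y":29,"z":0,"rx":0,"ry":0,"rz":0,"claw":-1},{"x":-16,"y":29,"z":0,"rx":0,"ry":0,"rz":0,"claw":-1},{"x":0,"y":15,"z":0,"rx":0,"ry":0,"rz":0,"claw":-1},{"x":0,"y":0,"z":0,"rx":0,"ry":0,"rz":0,"claw":-1},{"x":0,"y":0,"z":0,"rx":0,"ry":0,"rz":0,"claw":-1},{"x":0,"y":0,"z":0,"rx":0,"ry":0,"rz":0,"claw":-1},{"x":0,"y":0,"z":0,"rx":0,"ry":0,"rz":0,"claw":-1},{"x":0,"y":0,"z":0,"rx":0,"ry":0,"rz":0,"claw":-1}]'

```text
clock: 29.45
tool_pos: [0.5814, 0.168, 0.2973]
orientation: [3.142, 0.0, 0.358]
contact_force: [-0.7, 0.3, -0.5]
gripper_width: 0.0852
grip_force: 0.0
```

```bash
python3 -c "
from h import *
moved('e');snap('wrist','w4')"
```

```text
29.5 [0.5814 0.1681 0.2973] [3.142 0.    0.358] [ 0.29  0.45 -0.85  1.58  0.35  1.27 -1.82] [0.  0.4 1. ]
scene tall px [0 0] score 0.97 mm [0. 0.]
scene mid px [0 0] score 0.98 mm [0. 0.]
scene short px [0 0] score 1.00 mm [0. 0.]
29.55 [0.5813 0.1682 0.2973] [ 3.142 -0.     0.359] [ 0.29  0.45 -0.85  1.58  0.35  1.27 -1.82] [-0.7  0.6  0.3]
side tall px [0 0] score 1.00 mm [0. 0.]
side mid px [0 0] score 1.00 mm [0. 0.]
side short px [0 0] score 1.00 mm [0. 0.]
29.6 [0.5813 0.1683 0.2973] [ 3.142 -0.     0.359] [ 0.29  0.45 -0.85  1.58  0.35  1.27 -1.82] [-0.1  0.5  1.2]
```

View pics/w4.png

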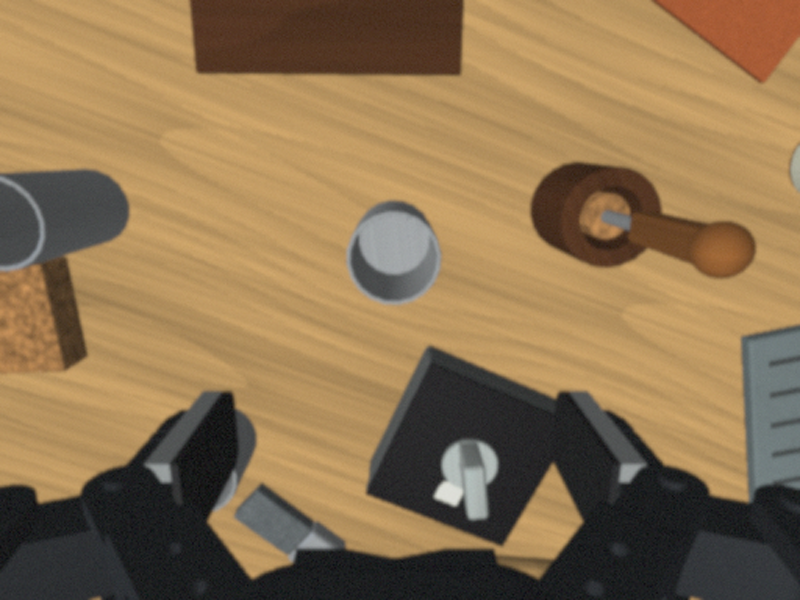

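The brush stands in its stand and the mid cup's rim is centred at (394,257), under the tool. Next I grasp the mid cup.

Call:
servo_tool --motion '[{"x":0,"y":0,"z":-40,"rx":0,"ry":0,"rz":0,"claw":-1},{"x":0,"y":0,"z":-40,"rx":0,"ry":0,"rz":0,"claw":-1},{"x":0,"y":0,"z":-40,"rx":0,"ry":0,"rz":0,"claw":-1},{"x":0,"y":0,"z":-40,"rx":0,"ry":0,"rz":0,"claw":-1},{"x":0,"y":0,"z":-30,"rx":0,"ry":0,"rz":0,"claw":-1},{"x":0,"y":0,"z":-25,"rx":0,"ry":0,"rz":0,"claw":-1},{"x":0,"y":0,"z":-20,"rx":0,"ry":0,"rz":0,"claw":-1},{"x":0,"y":0,"z":-18,"rx":0,"ry":0,"rz":0,"claw":-1},{"x":0,"y":0,"z":-10,"rx":0,"ry":0,"rz":0,"claw":-1},{"x":0,"y":0,"z":0,"rx":0,"ry":0,"rz":0,"claw":-1}]'

```text
clock: 30.85
tool_pos: [0.581, 0.1683, 0.0338]
orientation: [-3.141, 0.001, 0.359]
contact_force: [0.1, -0.5, 0.1]
gripper_width: 0.0855
grip_force: 0.0
```

Call:
servo_tool --motion '[{"x":0,"y":0,"z":0,"rx":0,"ry":0,"rz":0,"claw":1},{"x":0,"y":0,"z":0,"rx":0,"ry":0,"rz":0,"claw":1},{"x":0,"y":0,"z":0,"rx":0,"ry":0,"rz":0,"claw":1},{"x":0,"y":0,"z":0,"rx":0,"ry":0,"rz":0,"claw":1},{"x":0,"y":0,"z":0,"rx":0,"ry":0,"rz":0,"claw":1},{"x":0,"y":0,"z":0,"rx":0,"ry":0,"rz":0,"claw":1},{"x":0,"y":0,"z":10,"rx":0,"ry":0,"rz":0,"claw":1},{"x":0,"y":0,"z":30,"rx":0,"ry":0,"rz":0,"claw":1},{"x":0,"y":0,"z":40,"rx":0,"ry":0,"rz":0,"claw":1},{"x":0,"y":0,"z":40,"rx":0,"ry":0,"rz":0,"claw":1}]' --newtons 60

```text
clock: 32.1
tool_pos: [0.5806, 0.1681, 0.1554]
orientation: [-3.141, 0.001, 0.359]
contact_force: [0.2, 0.1, -2.0]
gripper_width: 0.0634
grip_force: 66.4
```

Call:
servo_tool --motion '[{"x":0,"y":0,"z":20,"rx":0,"ry":0,"rz":0,"claw":1},{"x":-8,"y":-40,"z":10,"rx":0,"ry":0,"rz":0,"claw":1},{"x":-8,"y":-45,"z":0,"rx":0,"ry":0,"rz":0,"claw":1},{"x":-8,"y":-45,"z":0,"rx":0,"ry":0,"rz":0,"claw":1},{"x":-8,"y":-45,"z":0,"rx":0,"ry":0,"rz":0,"claw":1},{"x":-8,"y":-45,"z":0,"rx":0,"ry":0,"rz":0,"claw":1},{"x":-8,"y":-45,"z":0,"rx":0,"ry":0,"rz":0,"claw":1},{"x":-8,"y":-45,"z":0,"rx":0,"ry":0,"rz":0,"claw":1},{"x":-5,"y":-45,"z":0,"rx":0,"ry":0,"rz":0,"claw":1},{"x":-3,"y":-45,"z":0,"rx":0,"ry":0,"rz":0,"claw":1}]'

```text
clock: 33.35
tool_pos: [0.516, -0.233, 0.1837]
orientation: [-3.141, 0.001, 0.359]
contact_force: [1.1, -0.4, -1.7]
gripper_width: 0.0638
grip_force: 66.5
```

Call:
servo_tool --motion '[{"x":-2,"y":-40,"z":0,"rx":0,"ry":0,"rz":0,"claw":1},{"x":0,"y":-16,"z":0,"rx":0,"ry":0,"rz":0,"claw":1},{"x":0,"y":0,"z":0,"rx":0,"ry":0,"rz":0,"claw":1},{"x":0,"y":0,"z":0,"rx":0,"ry":0,"rz":0,"claw":1},{"x":0,"y":0,"z":-35,"rx":0,"ry":0,"rz":0,"claw":1},{"x":0,"y":0,"z":-35,"rx":0,"ry":0,"rz":0,"claw":1},{"x":0,"y":0,"z":-25,"rx":0,"ry":0,"rz":0,"claw":1},{"x":0,"y":0,"z":-20,"rx":0,"ry":0,"rz":0,"claw":1},{"x":0,"y":0,"z":0,"rx":0,"ry":0,"rz":0,"claw":1},{"x":0,"y":0,"z":0,"rx":0,"ry":0,"rz":0,"claw":1}]'

```text
clock: 34.6
tool_pos: [0.5163, -0.2873, 0.0703]
orientation: [3.141, -0.001, 0.36]
contact_force: [1.1, -0.1, -2.7]
gripper_width: 0.0635
grip_force: 66.6
```

```bash
python3 -c "
from h import *
snap('scene','f1')"
```

```text
34.65 [ 0.5164 -0.2876  0.0705] [ 3.14e+00 -2.00e-03  3.59e-01] [ 0.95  0.66 -0.65  1.81  0.52  0.84 -1.16] [ 0.5  0.6 -1.5]
```

View pics/f1.png

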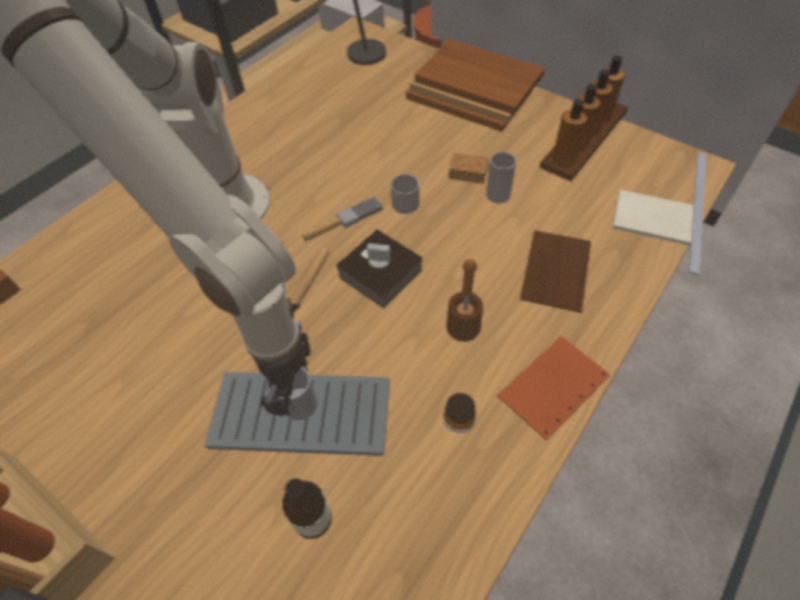

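The mid cup is upright over the plate centre, with its base near (300,412). I'm lowering, releasing and rising.

Call:
servo_tool --motion '[{"x":0,"y":0,"z":-10,"rx":0,"ry":0,"rz":0,"claw":1},{"x":0,"y":0,"z":-6,"rx":0,"ry":0,"rz":0,"claw":1},{"x":0,"y":0,"z":-4,"rx":0,"ry":0,"rz":0,"claw":1},{"x":0,"y":0,"z":-1,"rx":0,"ry":0,"rz":0,"claw":1},{"x":0,"y":0,"z":0,"rx":0,"ry":0,"rz":0,"claw":1},{"x":0,"y":0,"z":0,"rx":0,"ry":0,"rz":0,"claw":1},{"x":0,"y":0,"z":0,"rx":0,"ry":0,"rz":0,"claw":-1},{"x":0,"y":0,"z":0,"rx":0,"ry":0,"rz":0,"claw":-1},{"x":0,"y":0,"z":0,"rx":0,"ry":0,"rz":0,"claw":-1},{"x":0,"y":0,"z":0,"rx":0,"ry":0,"rz":0,"claw":-1}]'

```text
clock: 35.9
tool_pos: [0.5152, -0.2875, 0.048]
orientation: [-3.141, 0.0, 0.359]
contact_force: [0.2, 0.0, -0.2]
gripper_width: 0.0854
grip_force: 0.0
```

Call:
servo_tool --motion '[{"x":0,"y":0,"z":10,"rx":0,"ry":0,"rz":0,"claw":-1},{"x":0,"y":0,"z":25,"rx":0,"ry":0,"rz":0,"claw":-1},{"x":0,"y":0,"z":40,"rx":0,"ry":0,"rz":0,"claw":-1},{"x":0,"y":0,"z":45,"rx":0,"ry":0,"rz":0,"claw":-1},{"x":0,"y":0,"z":30,"rx":0,"ry":0,"rz":0,"claw":-1},{"x":0,"y":50,"z":0,"rx":0,"ry":0,"rz":0,"claw":-1},{"x":0,"y":50,"z":0,"rx":0,"ry":0,"rz":0,"claw":-1},{"x":0,"y":50,"z":0,"rx":0,"ry":0,"rz":0,"claw":-1},{"x":0,"y":50,"z":0,"rx":0,"ry":0,"rz":0,"claw":-1},{"x":0,"y":50,"z":0,"rx":0,"ry":0,"rz":0,"claw":-1}]'

```text
clock: 37.15
tool_pos: [0.5153, -0.036, 0.1991]
orientation: [3.141, -0.001, 0.359]
contact_force: [0.4, -0.4, -0.5]
gripper_width: 0.0855
grip_force: 0.0
```

Call:
servo_tool --motion '[{"x":0,"y":50,"z":0,"rx":0,"ry":0,"rz":0,"claw":-1},{"x":0,"y":50,"z":0,"rx":0,"ry":0,"rz":0,"claw":-1},{"x":0,"y":50,"z":0,"rx":0,"ry":0,"rz":0,"claw":-1},{"x":0,"y":50,"z":0,"rx":0,"ry":0,"rz":0,"claw":-1},{"x":0,"y":50,"z":0,"rx":0,"ry":0,"rz":0,"claw":-1},{"x":0,"y":50,"z":20,"rx":0,"ry":0,"rz":0,"claw":-1},{"x":0,"y":50,"z":20,"rx":0,"ry":0,"rz":0,"claw":-1},{"x":0,"y":40,"z":20,"rx":0,"ry":0,"rz":0,"claw":-1},{"x":0,"y":0,"z":0,"rx":0,"ry":0,"rz":0,"claw":-1},{"x":0,"y":0,"z":0,"rx":0,"ry":0,"rz":0,"claw":-1}]'

```text
clock: 38.4
tool_pos: [0.5152, 0.3517, 0.2582]
orientation: [3.141, 0.0, 0.359]
contact_force: [0.2, -0.8, 1.0]
gripper_width: 0.0853
grip_force: 0.0
```

```bash
python3 -c "
from h import *
moved('g',['tall','short']); d=snap('wrist','w5'); print(proj(d,(.520,.4055,.11)))
# rim check: brightest-edge circle near the expected place
g=cv2.cvtColor(d['img'],cv2.COLOR_RGB2GRAY);c=cv2.HoughCircles(cv2.GaussianBlur(g,(5,5),0),cv2.HOUGH_GRADIENT,1.2,20,param1=60,param2=20,minRadius=18,maxRadius=50)
for q in (c[0][:6] if c is not None else []): print((q/.64).round(), ray(d,q[:2]/.64,.11).round(3))"
```

```text
38.45 [0.5155 0.3507 0.2578] [3.14e+00 1.00e-03 3.58e-01] [-0.03  0.54 -0.86  1.58  0.43  1.23 -2.19] [ 0.6 -0.2 -0. ]
scene tall px [0 0] score 1.00 mm [0. 0.]
scene short px [0 0] score 1.00 mm [0. 0.]
38.5 [0.5157 0.3504 0.2577] [3.14e+00 1.00e-03 3.57e-01] [-0.03  0.54 -0.86  1.58  0.43  1.23 -2.19] [-0.5 -0.7  0. ]
side tall px [0 0] score 1.00 mm [0. 0.]
side short px [0 0] score 1.00 mm [0. 0.]
38.55 [0.5158 0.3503 0.2576] [3.14e+00 1.00e-03 3.56e-01] [-0.03  0.54 -0.86  1.58  0.43  1.23 -2.19] [ 1.  -0.7 -0.6]
[301.46540784 236.42660205]
[297. 235.  50.] [0.52  0.408]
[323. 213.  37.] [0.536 0.398]
[438. 511.  40.] [0.383 0.27 ]
[432. 468.  41.] [0.411 0.285]
[232. 323.  54.] [0.458 0.428]
[192. 449.  45.] [0.372 0.428]
```

The rim circle gives the tall cup at (0.520, 0.407), matching the expected place. I'm grasping it.

Call:
servo_tool --motion '[{"x":4,"y":30,"z":0,"rx":0,"ry":0,"rz":0,"claw":-1},{"x":0,"y":26,"z":0,"rx":0,"ry":0,"rz":0,"claw":-1},{"x":0,"y":0,"z":0,"rx":0,"ry":0,"rz":0,"claw":-1},{"x":0,"y":0,"z":-40,"rx":0,"ry":0,"rz":0,"claw":-1},{"x":0,"y":0,"z":-40,"rx":0,"ry":0,"rz":0,"claw":-1},{"x":0,"y":0,"z":-40,"rx":0,"ry":0,"rz":0,"claw":-1},{"x":0,"y":0,"z":-40,"rx":0,"ry":0,"rz":0,"claw":-1},{"x":0,"y":0,"z":-25,"rx":0,"ry":0,"rz":0,"claw":-1},{"x":0,"y":0,"z":-17,"rx":0,"ry":0,"rz":0,"claw":-1},{"x":0,"y":0,"z":0,"rx":0,"ry":0,"rz":0,"claw":-1}]'

```text
clock: 39.8
tool_pos: [0.5191, 0.4077, 0.0556]
orientation: [3.141, 0.001, 0.358]
contact_force: [0.7, -0.4, 0.1]
gripper_width: 0.0853
grip_force: 0.0
```

Call:
servo_tool --motion '[{"x":0,"y":0,"z":0,"rx":0,"ry":0,"rz":0,"claw":1},{"x":0,"y":0,"z":0,"rx":0,"ry":0,"rz":0,"claw":1},{"x":0,"y":0,"z":0,"rx":0,"ry":0,"rz":0,"claw":1},{"x":0,"y":0,"z":0,"rx":0,"ry":0,"rz":0,"claw":1},{"x":0,"y":0,"z":0,"rx":0,"ry":0,"rz":0,"claw":1},{"x":0,"y":0,"z":0,"rx":0,"ry":0,"rz":0,"claw":1},{"x":0,"y":0,"z":10,"rx":0,"ry":0,"rz":0,"claw":1},{"x":0,"y":0,"z":40,"rx":0,"ry":0,"rz":0,"claw":1},{"x":0,"y":0,"z":40,"rx":0,"ry":0,"rz":0,"claw":1},{"x":0,"y":0,"z":40,"rx":0,"ry":0,"rz":0,"claw":1}]'

```text
clock: 41.05
tool_pos: [0.5188, 0.4082, 0.1877]
orientation: [3.142, 0.0, 0.359]
contact_force: [0.4, -0.7, -2.5]
gripper_width: 0.06
grip_force: 65.6
```

Call:
servo_tool --motion '[{"x":0,"y":-30,"z":10,"rx":0,"ry":0,"rz":0,"claw":1},{"x":0,"y":-48,"z":10,"rx":0,"ry":0,"rz":0,"claw":1},{"x":0,"y":-48,"z":0,"rx":0,"ry":0,"rz":0,"claw":1},{"x":0,"y":-48,"z":0,"rx":0,"ry":0,"rz":0,"claw":1},{"x":0,"y":-48,"z":0,"rx":0,"ry":0,"rz":0,"claw":1},{"x":0,"y":-48,"z":0,"rx":0,"ry":0,"rz":0,"claw":1},{"x":0,"y":-48,"z":0,"rx":0,"ry":0,"rz":0,"claw":1},{"x":0,"y":-48,"z":0,"rx":0,"ry":0,"rz":0,"claw":1},{"x":0,"y":-48,"z":0,"rx":0,"ry":0,"rz":0,"claw":1},{"x":0,"y":-48,"z":0,"rx":0,"ry":0,"rz":0,"claw":1}]'

```text
clock: 42.3
tool_pos: [0.5188, -0.055, 0.2067]
orientation: [3.141, -0.0, 0.359]
contact_force: [0.1, 0.5, -1.9]
gripper_width: 0.0598
grip_force: 65.6
```

Call:
servo_tool --motion '[{"x":0,"y":-46,"z":0,"rx":0,"ry":0,"rz":0,"claw":1},{"x":18,"y":-35,"z":0,"rx":0,"ry":0,"rz":0,"claw":1},{"x":18,"y":-35,"z":0,"rx":0,"ry":0,"rz":0,"claw":1},{"x":18,"y":-35,"z":0,"rx":0,"ry":0,"rz":0,"claw":1},{"x":17,"y":-33,"z":0,"rx":0,"ry":0,"rz":0,"claw":1},{"x":0,"y":0,"z":0,"rx":0,"ry":0,"rz":0,"claw":1},{"x":0,"y":0,"z":0,"rx":0,"ry":0,"rz":0,"claw":1},{"x":0,"y":0,"z":-40,"rx":0,"ry":0,"rz":0,"claw":1},{"x":0,"y":0,"z":-40,"rx":0,"ry":0,"rz":0,"claw":1},{"x":0,"y":0,"z":-20,"rx":0,"ry":0,"rz":0,"claw":1}]'

```text
clock: 43.55
tool_pos: [0.5887, -0.2358, 0.1045]
orientation: [-3.139, 0.002, 0.361]
contact_force: [-0.0, -0.2, -3.5]
gripper_width: 0.0595
grip_force: 65.7
```

Call:
servo_tool --motion '[{"x":0,"y":0,"z":-15,"rx":0,"ry":0,"rz":0,"claw":1},{"x":0,"y":0,"z":-10,"rx":0,"ry":0,"rz":0,"claw":1},{"x":0,"y":0,"z":-5,"rx":0,"ry":0,"rz":0,"claw":1},{"x":0,"y":0,"z":-3,"rx":0,"ry":0,"rz":0,"claw":1},{"x":0,"y":0,"z":0,"rx":0,"ry":0,"rz":0,"claw":1},{"x":0,"y":0,"z":0,"rx":0,"ry":0,"rz":0,"claw":1},{"x":0,"y":0,"z":0,"rx":0,"ry":0,"rz":0,"claw":1},{"x":0,"y":0,"z":0,"rx":0,"ry":0,"rz":0,"claw":1},{"x":0,"y":0,"z":0,"rx":0,"ry":0,"rz":0,"claw":1},{"x":0,"y":0,"z":0,"rx":0,"ry":0,"rz":0,"claw":1}]'

```text
clock: 44.8
tool_pos: [0.5904, -0.2377, 0.0735]
orientation: [3.141, -0.0, 0.359]
contact_force: [-0.5, 0.9, -2.0]
gripper_width: 0.06
grip_force: 65.8
```

Lowering 3 mm more, releasing, rising and heading for the short cup.

Call:
servo_tool --motion '[{"x":0,"y":0,"z":-2,"rx":0,"ry":0,"rz":0,"claw":1},{"x":0,"y":0,"z":-1,"rx":0,"ry":0,"rz":0,"claw":1},{"x":0,"y":0,"z":0,"rx":0,"ry":0,"rz":0,"claw":1},{"x":0,"y":0,"z":0,"rx":0,"ry":0,"rz":0,"claw":1},{"x":0,"y":0,"z":0,"rx":0,"ry":0,"rz":0,"claw":-1},{"x":0,"y":0,"z":0,"rx":0,"ry":0,"rz":0,"claw":-1},{"x":0,"y":0,"z":0,"rx":0,"ry":0,"rz":0,"claw":-1},{"x":0,"y":0,"z":0,"rx":0,"ry":0,"rz":0,"claw":-1},{"x":0,"y":0,"z":10,"rx":0,"ry":0,"rz":0,"claw":-1},{"x":0,"y":0,"z":30,"rx":0,"ry":0,"rz":0,"claw":-1}]'

```text
clock: 46.05
tool_pos: [0.589, -0.2372, 0.1095]
orientation: [-3.139, 0.002, 0.359]
contact_force: [0.4, -0.1, -0.8]
gripper_width: 0.0853
grip_force: 0.0
```

Call:
servo_tool --motion '[{"x":0,"y":0,"z":40,"rx":0,"ry":0,"rz":0,"claw":-1},{"x":0,"y":0,"z":40,"rx":0,"ry":0,"rz":0,"claw":-1},{"x":0,"y":0,"z":40,"rx":0,"ry":0,"rz":0,"claw":-1},{"x":-24,"y":45,"z":0,"rx":0,"ry":0,"rz":0,"claw":-1},{"x":-24,"y":45,"z":0,"rx":0,"ry":0,"rz":0,"claw":-1},{"x":-24,"y":45,"z":0,"rx":0,"ry":0,"rz":0,"claw":-1},{"x":-24,"y":45,"z":0,"rx":0,"ry":0,"rz":0,"claw":-1},{"x":-24,"y":45,"z":0,"rx":0,"ry":0,"rz":0,"claw":-1},{"x":-24,"y":45,"z":0,"rx":0,"ry":0,"rz":0,"claw":-1},{"x":-24,"y":45,"z":0,"rx":0,"ry":0,"rz":0,"claw":-1}]'

```text
clock: 47.3
tool_pos: [0.4216, 0.079, 0.231]
orientation: [3.14, -0.001, 0.359]
contact_force: [1.0, 0.8, 0.6]
gripper_width: 0.0853
grip_force: 0.0
```

Call:
servo_tool --motion '[{"x":-24,"y":45,"z":0,"rx":0,"ry":0,"rz":0,"claw":-1},{"x":-20,"y":45,"z":0,"rx":0,"ry":0,"rz":0,"claw":-1},{"x":-10,"y":45,"z":0,"rx":0,"ry":0,"rz":0,"claw":-1},{"x":0,"y":20,"z":0,"rx":0,"ry":0,"rz":0,"claw":-1},{"x":0,"y":0,"z":0,"rx":0,"ry":0,"rz":0,"claw":-1},{"x":0,"y":0,"z":0,"rx":0,"ry":0,"rz":0,"claw":-1},{"x":0,"y":0,"z":0,"rx":0,"ry":0,"rz":0,"claw":-1},{"x":0,"y":0,"z":0,"rx":0,"ry":0,"rz":0,"claw":-1},{"x":0,"y":0,"z":0,"rx":0,"ry":0,"rz":0,"claw":-1},{"x":0,"y":0,"z":0,"rx":0,"ry":0,"rz":0,"claw":-1}]'

```text
clock: 48.55
tool_pos: [0.3684, 0.2322, 0.2303]
orientation: [3.141, -0.0, 0.358]
contact_force: [0.3, -1.0, 0.5]
gripper_width: 0.0847
grip_force: 0.0
```

```bash
python3 -c "
from h import *
moved('i',['short']); d=snap('wrist','w6'); print(proj(d,(.3565,.2525,.066)))
g=cv2.cvtColor(d['img'],cv2.COLOR_RGB2GRAY);c=cv2.HoughCircles(cv2.GaussianBlur(g,(5,5),0),cv2.HOUGH_GRADIENT,1.2,20,param1=60,param2=20,minRadius=18,maxRadius=50)
for q in (c[0][:6] if c is not None else []): print((q/.64).round(), ray(d,q[:2]/.64,.066).round(3))"
```

```text
48.6 [0.3683 0.2323 0.2303] [ 3.142 -0.     0.359] [ 0.39  0.21 -1.11  2.05  0.22  1.01 -2.04] [0.4 0.1 0.8]
scene short px [0 0] score 1.00 mm [0. 0.]
48.65 [0.3683 0.2323 0.2303] [ 3.142 -0.     0.359] [ 0.39  0.21 -1.11  2.05  0.22  1.01 -2.05] [-0.5  0.5  1.2]
side short px [0 0] score 1.00 mm [0. 0.]
48.7 [0.3683 0.2324 0.2303] [3.142 0.    0.359] [ 0.39  0.21 -1.11  2.05  0.22  1.01 -2.05] [-0.1 -0.  -0.8]
[354.74655046 278.4167913 ]
[352. 280.  52.] [0.355 0.254]
[89. 78. 73.] [0.41  0.422]
[719. 273.  40.] [0.435 0.053]
[142.  74.  69.] [0.422 0.396]
[145. 108.  41.] [0.406 0.39 ]
[192. 451.  44.] [0.211 0.313]
```

View pics/w6.png

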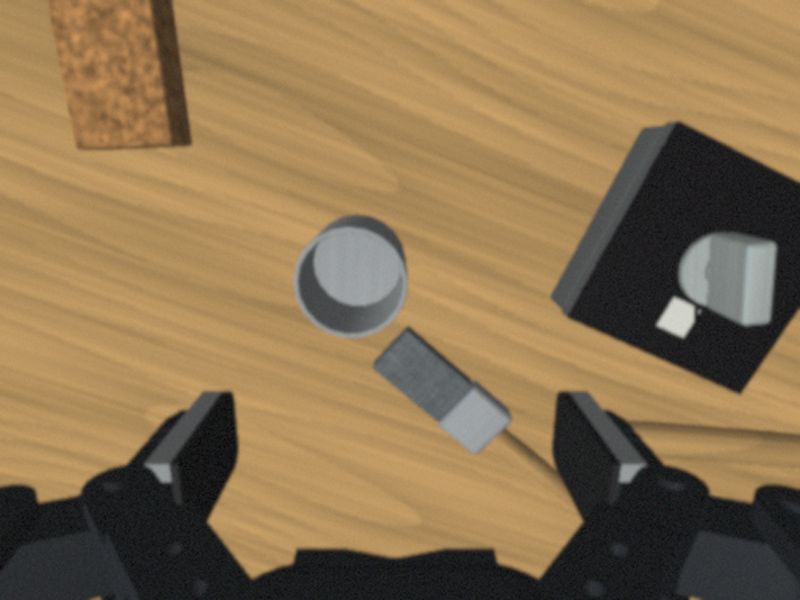

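The short cup's rim is at (352,280), i.e. (0.355, 0.2535), and the loose tool at (440,390) is clear of the fingers. I'm grasping it.

Call:
servo_tool --motion '[{"x":-13,"y":21,"z":0,"rx":0,"ry":0,"rz":0,"claw":-1},{"x":0,"y":0,"z":0,"rx":0,"ry":0,"rz":0,"claw":-1},{"x":0,"y":0,"z":-35,"rx":0,"ry":0,"rz":0,"claw":-1},{"x":0,"y":0,"z":-35,"rx":0,"ry":0,"rz":0,"claw":-1},{"x":0,"y":0,"z":-35,"rx":0,"ry":0,"rz":0,"claw":-1},{"x":0,"y":0,"z":-35,"rx":0,"ry":0,"rz":0,"claw":-1},{"x":0,"y":0,"z":-35,"rx":0,"ry":0,"rz":0,"claw":-1},{"x":0,"y":0,"z":-22,"rx":0,"ry":0,"rz":0,"claw":-1},{"x":0,"y":0,"z":-12,"rx":0,"ry":0,"rz":0,"claw":-1},{"x":0,"y":0,"z":0,"rx":0,"ry":0,"rz":0,"claw":-1}]'

```text
clock: 49.95
tool_pos: [0.355, 0.2526, 0.0205]
orientation: [3.141, 0.002, 0.359]
contact_force: [0.3, 0.5, -0.2]
gripper_width: 0.0854
grip_force: 0.0
```

Call:
servo_tool --motion '[{"x":0,"y":0,"z":0,"rx":0,"ry":0,"rz":0,"claw":1},{"x":0,"y":0,"z":0,"rx":0,"ry":0,"rz":0,"claw":1},{"x":0,"y":0,"z":0,"rx":0,"ry":0,"rz":0,"claw":1},{"x":0,"y":0,"z":0,"rx":0,"ry":0,"rz":0,"claw":1},{"x":0,"y":0,"z":0,"rx":0,"ry":0,"rz":0,"claw":1},{"x":0,"y":0,"z":0,"rx":0,"ry":0,"rz":0,"claw":1},{"x":0,"y":0,"z":20,"rx":0,"ry":0,"rz":0,"claw":1},{"x":0,"y":0,"z":40,"rx":0,"ry":0,"rz":0,"claw":1},{"x":0,"y":0,"z":40,"rx":0,"ry":0,"rz":0,"claw":1},{"x":0,"y":0,"z":40,"rx":0,"ry":0,"rz":0,"claw":1}]'

```text
clock: 51.2
tool_pos: [0.3551, 0.253, 0.1626]
orientation: [3.141, 0.0, 0.359]
contact_force: [0.7, -0.6, -1.4]
gripper_width: 0.0658
grip_force: 67.4
```

Call:
servo_tool --motion '[{"x":17,"y":-42,"z":20,"rx":0,"ry":0,"rz":0,"claw":1},{"x":17,"y":-42,"z":0,"rx":0,"ry":0,"rz":0,"claw":1},{"x":18,"y":-42,"z":0,"rx":0,"ry":0,"rz":0,"claw":1},{"x":18,"y":-42,"z":0,"rx":0,"ry":0,"rz":0,"claw":1},{"x":18,"y":-42,"z":0,"rx":0,"ry":0,"rz":0,"claw":1},{"x":17,"y":-43,"z":0,"rx":0,"ry":0,"rz":0,"claw":1},{"x":-2,"y":-42,"z":0,"rx":0,"ry":0,"rz":0,"claw":1},{"x":-2,"y":-42,"z":0,"rx":0,"ry":0,"rz":0,"claw":1},{"x":-2,"y":-42,"z":0,"rx":0,"ry":0,"rz":0,"claw":1},{"x":-2,"y":-42,"z":0,"rx":0,"ry":0,"rz":0,"claw":1}]'

```text
clock: 52.45
tool_pos: [0.4517, -0.1693, 0.1815]
orientation: [3.141, 0.0, 0.359]
contact_force: [0.1, 0.7, -2.9]
gripper_width: 0.0659
grip_force: 67.5
```

Call:
servo_tool --motion '[{"x":-3,"y":-42,"z":0,"rx":0,"ry":0,"rz":0,"claw":1},{"x":-3,"y":-42,"z":0,"rx":0,"ry":0,"rz":0,"claw":1},{"x":-3,"y":-42,"z":0,"rx":0,"ry":0,"rz":0,"claw":1},{"x":-3,"y":-44,"z":0,"rx":0,"ry":0,"rz":0,"claw":1},{"x":0,"y":0,"z":0,"rx":0,"ry":0,"rz":0,"claw":1},{"x":0,"y":0,"z":0,"rx":0,"ry":0,"rz":0,"claw":1},{"x":0,"y":0,"z":-40,"rx":0,"ry":0,"rz":0,"claw":1},{"x":0,"y":0,"z":-40,"rx":0,"ry":0,"rz":0,"claw":1},{"x":0,"y":0,"z":-30,"rx":0,"ry":0,"rz":0,"claw":1},{"x":0,"y":0,"z":0,"rx":0,"ry":0,"rz":0,"claw":1}]'

```text
clock: 53.7
tool_pos: [0.4389, -0.3349, 0.0696]
orientation: [-3.137, 0.002, 0.361]
contact_force: [0.0, -0.5, -0.5]
gripper_width: 0.0661
grip_force: 67.5
```

Call:
servo_tool --motion '[{"x":0,"y":0,"z":-15,"rx":0,"ry":0,"rz":0,"claw":1},{"x":0,"y":0,"z":-10,"rx":0,"ry":0,"rz":0,"claw":1},{"x":0,"y":0,"z":-5,"rx":0,"ry":0,"rz":0,"claw":1},{"x":0,"y":0,"z":-3,"rx":0,"ry":0,"rz":0,"claw":1},{"x":0,"y":0,"z":0,"rx":0,"ry":0,"rz":0,"claw":1},{"x":0,"y":0,"z":-2,"rx":0,"ry":0,"rz":0,"claw":1},{"x":0,"y":0,"z":-1,"rx":0,"ry":0,"rz":0,"claw":1},{"x":0,"y":0,"z":0,"rx":0,"ry":0,"rz":0,"claw":1},{"x":0,"y":0,"z":0,"rx":0,"ry":0,"rz":0,"claw":1},{"x":0,"y":0,"z":0,"rx":0,"ry":0,"rz":0,"claw":1}]'

```text
clock: 54.95
tool_pos: [0.4406, -0.3379, 0.0372]
orientation: [3.14, 0.001, 0.359]
contact_force: [-3.9, 3.0, 14.7]
gripper_width: 0.0659
grip_force: 69.2
```

The short cup touches the plate (15 N). I'm releasing, rising, and turning the wrist so the camera looks at the timer's window from the robot's side.

Call:
servo_tool --motion '[{"x":0,"y":0,"z":1,"rx":0,"ry":0,"rz":0,"claw":1},{"x":0,"y":0,"z":0,"rx":0,"ry":0,"rz":0,"claw":-1},{"x":0,"y":0,"z":0,"rx":0,"ry":0,"rz":0,"claw":-1},{"x":0,"y":0,"z":0,"rx":0,"ry":0,"rz":0,"claw":-1},{"x":0,"y":0,"z":0,"rx":0,"ry":0,"rz":0,"claw":-1},{"x":0,"y":0,"z":15,"rx":0,"ry":0,"rz":0,"claw":-1},{"x":0,"y":0,"z":40,"rx":0,"ry":0,"rz":0,"claw":-1},{"x":0,"y":0,"z":45,"rx":0,"ry":0,"rz":0,"claw":-1},{"x":0,"y":0,"z":45,"rx":0,"ry":0,"rz":0,"claw":-1},{"x":0,"y":0,"z":20,"rx":0,"ry":0,"rz":0,"claw":-1}]'

```text
clock: 56.2
tool_pos: [0.4417, -0.3381, 0.2048]
orientation: [3.137, -0.002, 0.359]
contact_force: [0.1, -0.7, -1.1]
gripper_width: 0.0849
grip_force: 0.0
```

Call:
servo_tool --motion '[{"x":3,"y":39,"z":0,"rx":0,"ry":0,"rz":10,"claw":-1},{"x":3,"y":39,"z":0,"rx":0,"ry":0,"rz":10,"claw":-1},{"x":3,"y":39,"z":0,"rx":0,"ry":0,"rz":10,"claw":-1},{"x":3,"y":39,"z":0,"rx":0,"ry":0,"rz":10,"claw":-1},{"x":3,"y":39,"z":0,"rx":0,"ry":0,"rz":10,"claw":-1},{"x":3,"y":39,"z":0,"rx":0,"ry":0,"rz":10,"claw":-1},{"x":3,"y":39,"z":0,"rx":0,"ry":0,"rz":10,"claw":-1},{"x":3,"y":39,"z":0,"rx":0,"ry":0,"rz":10,"claw":-1},{"x":3,"y":39,"z":0,"rx":0,"ry":0,"rz":10,"claw":-1},{"x":3,"y":39,"z":0,"rx":0,"ry":0,"rz":10,"claw":-1}]'

```text
clock: 57.45
tool_pos: [0.4699, 0.0533, 0.2011]
orientation: [-3.141, 0.0, 2.11]
contact_force: [0.1, 1.0, 0.5]
gripper_width: 0.0854
grip_force: 0.0
```

Call:
servo_tool --motion '[{"x":0,"y":0,"z":0,"rx":0,"ry":0,"rz":10,"claw":-1},{"x":0,"y":0,"z":0,"rx":0,"ry":0,"rz":10,"claw":-1},{"x":0,"y":0,"z":0,"rx":0,"ry":0,"rz":10,"claw":-1},{"x":0,"y":0,"z":-20,"rx":0,"ry":0,"rz":10,"claw":-1},{"x":0,"y":0,"z":-20,"rx":0,"ry":0,"rz":10,"claw":-1},{"x":0,"y":0,"z":-20,"rx":0,"ry":0,"rz":0,"claw":-1},{"x":0,"y":0,"z":-10,"rx":0,"ry":0,"rz":0,"claw":-1},{"x":0,"y":0,"z":0,"rx":0,"ry":0,"rz":0,"claw":-1},{"x":0,"y":0,"z":0,"rx":0,"ry":0,"rz":0,"claw":-1},{"x":0,"y":0,"z":0,"rx":0,"ry":0,"rz":0,"claw":-1}]'

```text
clock: 58.7
tool_pos: [0.4708, 0.0524, 0.132]
orientation: [-3.142, 0.001, 2.977]
contact_force: [0.4, 0.2, -0.5]
gripper_width: 0.0852
grip_force: 0.0
```

```bash
python3 -c "
from h import *
d=snap('wrist','w7'); print(proj(d,(.4015,.058,.05)),proj(d,(.442,.047,.096)))
w=cv2.rotate(d['img'][:,:,::-1],cv2.ROTATE_180)
p=np.array([511,383])-proj(d,(.42,.05,.05))*.64
x,y=np.clip(p.astype(int)-[75,60],0,[362,264])
a=cv2.resize(w[y:y+120,x:x+150],None,fx=5,fy=5,interpolation=cv2.INTER_CUBIC); print(x,y)
cv2.imwrite('pics/w7c.png',a)"
```

```text
58.75 [0.4707 0.0524 0.1319] [-3.142e+00  1.000e-03  2.977e+00] [ 0.86  0.74 -1.36  2.05  0.84  1.08  0.49] [-0.3  0.2  0.2]
[383.26361513 156.71737304] [368.74451484 283.39002818]
198 191
```

View pics/w7c.png

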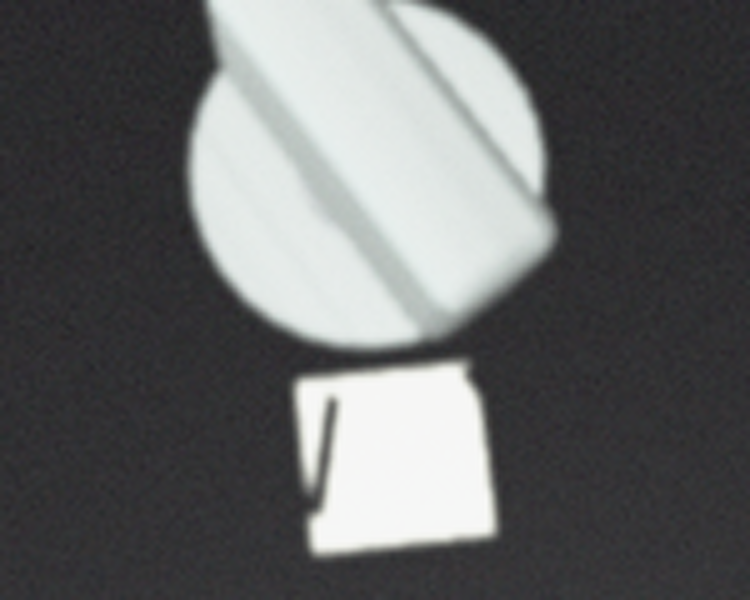

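The crop (turned so the robot is below) shows the window between numbers. A lone radial stroke, the "1", is at its left edge (326,455), and the edge of the "0" is at top right. The bar points at about 27°. The dial is therefore at about 0.5 rad and needs about +150°.

Run:
```python
from h import *
d=pickle.load(open("w7.pkl","rb"))
f=lambda c,z: ray(d,(np.array([511,383])-(np.array(c)/5+[198,191]))/.64,z)
print("disc",f((368,170),.057),"bar",f((363,103),.096)," bar end",f((494,278),.096),"window",f((398,458),.05))
e=f((385,165),.096)-f((500,320),.096)
g=cv2.cvtColor(d['img'],cv2.COLOR_RGB2GRAY);m=(g>150).astype(np.uint8)
n,l,s,c=cv2.connectedComponentsWithStats(m)
for i in range(1,n):
    if s[i,4]>150: print(s[i],"raw centroid",c[i].round(1))
a=f((222,5),.096);b=f((440,300),.096);print("bar angle",np.degrees(np.arctan2(*(a-b)[::-1])))
a=f((385,0),.096);b=f((553,212),.096);print("bar angle",np.degrees(np.arctan2(*(a-b)[::-1])))
a=f((298,380),.05);b=f((315,555),.05);c=f((470,362),.05);e=f((496,537),.05)
for u,v in((a,b),(c,e)):print("timer yaw",np.degrees(np.arctan2(*(u-v)[::-1])),np.linalg.norm(u-v))
a=f((333,400),.05);b=f((318,510),.05);print("stroke",a,b,np.degrees(np.arctan2(*(a-b)[::-1])))
```

```text
disc [0.4361454  0.04836288] bar [0.43698957 0.05028989]  bar end [0.41649899 0.0400662 ] window [0.40032733 0.05054131]
[   0    0  109   58 3228] raw centroid [36.6 18.8]
[     0      0    512    370 119660] raw centroid [268.4 170. ]
[ 215   82   40   38 1246] raw centroid [234.1 100.7]
[ 204  124   72   85 4377] raw centroid [241.8 162.1]
bar angle 26.576323394793928
bar angle 27.497766534576897
timer yaw -3.678665051484405 0.021464938495604286
timer yaw -2.2854481027354527 0.021647846283890975
stroke [0.40873687 0.05748035] [0.3957618  0.06161242] -17.66471521762696
```

Call:
servo_tool --motion '[{"x":-17,"y":-2,"z":0,"rx":0,"ry":0,"rz":-10,"claw":-1},{"x":-17,"y":-1,"z":0,"rx":0,"ry":0,"rz":-10,"claw":-1},{"x":0,"y":0,"z":0,"rx":0,"ry":0,"rz":-10,"claw":-1},{"x":0,"y":0,"z":0,"rx":0,"ry":0,"rz":-10,"claw":-1},{"x":0,"y":0,"z":0,"rx":0,"ry":0,"rz":-10,"claw":-1},{"x":0,"y":0,"z":0,"rx":0,"ry":0,"rz":-10,"claw":-1},{"x":0,"y":0,"z":0,"rx":0,"ry":0,"rz":-10,"claw":-1},{"x":0,"y":0,"z":0,"rx":0,"ry":0,"rz":-10,"claw":-1},{"x":0,"y":0,"z":0,"rx":0,"ry":0,"rz":-10,"claw":-1},{"x":0,"y":0,"z":0,"rx":0,"ry":0,"rz":-10,"claw":-1}]'

```text
clock: 60.0
tool_pos: [0.4365, 0.0495, 0.1317]
orientation: [3.141, -0.0, 1.226]
contact_force: [-0.4, 0.2, 0.1]
gripper_width: 0.0854
grip_force: 0.0
```

Call:
servo_tool --motion '[{"x":0,"y":0,"z":0,"rx":0,"ry":0,"rz":-10,"claw":-1},{"x":0,"y":0,"z":0,"rx":0,"ry":0,"rz":-10,"claw":-1},{"x":0,"y":0,"z":0,"rx":0,"ry":0,"rz":-10,"claw":-1},{"x":0,"y":0,"z":0,"rx":0,"ry":0,"rz":-10,"claw":-1},{"x":0,"y":0,"z":0,"rx":0,"ry":0,"rz":-3.5,"claw":-1},{"x":0,"y":0,"z":0,"rx":0,"ry":0,"rz":0,"claw":-1},{"x":0,"y":0,"z":0,"rx":0,"ry":0,"rz":0,"claw":-1},{"x":0,"y":0,"z":0,"rx":0,"ry":0,"rz":0,"claw":-1},{"x":0,"y":0,"z":0,"rx":0,"ry":0,"rz":0,"claw":-1},{"x":0,"y":0,"z":0,"rx":0,"ry":0,"rz":0,"claw":-1}]'

```text
clock: 61.25
tool_pos: [0.4363, 0.0494, 0.1313]
orientation: [-3.141, 0.0, 0.472]
contact_force: [-0.7, 0.6, -0.3]
gripper_width: 0.0854
grip_force: 0.0
```

Call:
servo_tool --motion '[{"x":0,"y":0,"z":-20,"rx":0,"ry":0,"rz":0,"claw":-1},{"x":0,"y":0,"z":-20,"rx":0,"ry":0,"rz":0,"claw":-1},{"x":0,"y":0,"z":-15,"rx":0,"ry":0,"rz":0,"claw":-1},{"x":0,"y":0,"z":-10,"rx":0,"ry":0,"rz":0,"claw":-1},{"x":0,"y":0,"z":0,"rx":0,"ry":0,"rz":0,"claw":-1},{"x":0,"y":0,"z":0,"rx":0,"ry":0,"rz":0,"claw":1},{"x":0,"y":0,"z":0,"rx":0,"ry":0,"rz":0,"claw":1},{"x":0,"y":0,"z":0,"rx":0,"ry":0,"rz":0,"claw":1},{"x":0,"y":0,"z":0,"rx":0,"ry":0,"rz":0,"claw":1},{"x":0,"y":0,"z":0,"rx":0,"ry":0,"rz":0,"claw":1}]' --newtons 50

```text
clock: 62.5
tool_pos: [0.4367, 0.0489, 0.0667]
orientation: [3.141, -0.0, 0.472]
contact_force: [-0.2, -2.1, 5.5]
gripper_width: 0.0153
grip_force: 49.8
```

Call:
servo_tool --motion '[{"x":0,"y":0,"z":0,"rx":0,"ry":0,"rz":0,"claw":1},{"x":0,"y":0,"z":0,"rx":0,"ry":0,"rz":0,"claw":1},{"x":0,"y":0,"z":0,"rx":0,"ry":0,"rz":0,"claw":1},{"x":0,"y":0,"z":0,"rx":0,"ry":0,"rz":0,"claw":1},{"x":0,"y":0,"z":0,"rx":0,"ry":0,"rz":0,"claw":1},{"x":0,"y":0,"z":0,"rx":0,"ry":0,"rz":5,"claw":1},{"x":0,"y":0,"z":0,"rx":0,"ry":0,"rz":5,"claw":1},{"x":0,"y":0,"z":0,"rx":0,"ry":0,"rz":0,"claw":1},{"x":0,"y":0,"z":0,"rx":0,"ry":0,"rz":0,"claw":1},{"x":0,"y":0,"z":0,"rx":0,"ry":0,"rz":0,"claw":1}]'

```text
clock: 63.75
tool_pos: [0.4369, 0.0486, 0.0667]
orientation: [3.14, -0.0, 0.646]
contact_force: [0.5, -3.1, 5.1]
gripper_width: 0.0151
grip_force: 49.9
```

Call:
servo_tool --motion '[{"x":0,"y":0,"z":0,"rx":0,"ry":0,"rz":8,"claw":1},{"x":0,"y":0,"z":0,"rx":0,"ry":0,"rz":8,"claw":1},{"x":0,"y":0,"z":0,"rx":0,"ry":0,"rz":8,"claw":1},{"x":0,"y":0,"z":0,"rx":0,"ry":0,"rz":8,"claw":1},{"x":0,"y":0,"z":0,"rx":0,"ry":0,"rz":8,"claw":1},{"x":0,"y":0,"z":0,"rx":0,"ry":0,"rz":8,"claw":1},{"x":0,"y":0,"z":0,"rx":0,"ry":0,"rz":8,"claw":1},{"x":0,"y":0,"z":0,"rx":0,"ry":0,"rz":8,"claw":1},{"x":0,"y":0,"z":0,"rx":0,"ry":0,"rz":8,"claw":1},{"x":0,"y":0,"z":0,"rx":0,"ry":0,"rz":8,"claw":1}]'

```text
clock: 65.0
tool_pos: [0.4393, 0.0481, 0.0668]
orientation: [3.138, 0.003, 2.045]
contact_force: [7.7, -3.4, -4.0]
gripper_width: 0.0154
grip_force: 48.7
```

Call:
servo_tool --motion '[{"x":0,"y":0,"z":0,"rx":0,"ry":0,"rz":8,"claw":1},{"x":0,"y":0,"z":0,"rx":0,"ry":0,"rz":8,"claw":1},{"x":0,"y":0,"z":0,"rx":0,"ry":0,"rz":8,"claw":1},{"x":0,"y":0,"z":0,"rx":0,"ry":0,"rz":8,"claw":1},{"x":0,"y":0,"z":0,"rx":0,"ry":0,"rz":8,"claw":1},{"x":0,"y":0,"z":0,"rx":0,"ry":0,"rz":8,"claw":1},{"x":0,"y":0,"z":0,"rx":0,"ry":0,"rz":8,"claw":1},{"x":0,"y":0,"z":0,"rx":0,"ry":0,"rz":3.5,"claw":1},{"x":0,"y":0,"z":0,"rx":0,"ry":0,"rz":0,"claw":1},{"x":0,"y":0,"z":0,"rx":0,"ry":0,"rz":0,"claw":1}]'

```text
clock: 66.25
tool_pos: [0.4404, 0.0497, 0.0668]
orientation: [3.139, 0.006, 3.08]
contact_force: [10.9, 1.7, -7.8]
gripper_width: 0.0154
grip_force: 48.9
```

Call:
servo_tool --motion '[{"x":0,"y":0,"z":0,"rx":0,"ry":0,"rz":0,"claw":-1},{"x":0,"y":0,"z":0,"rx":0,"ry":0,"rz":0,"claw":-1},{"x":0,"y":0,"z":0,"rx":0,"ry":0,"rz":0,"claw":-1},{"x":0,"y":0,"z":0,"rx":0,"ry":0,"rz":0,"claw":-1},{"x":0,"y":0,"z":10,"rx":0,"ry":0,"rz":0,"claw":-1},{"x":0,"y":0,"z":25,"rx":0,"ry":0,"rz":0,"claw":-1},{"x":12,"y":0,"z":30,"rx":0,"ry":0,"rz":0,"claw":-1},{"x":20,"y":0,"z":10,"rx":0,"ry":0,"rz":0,"claw":-1},{"x":0,"y":0,"z":0,"rx":0,"ry":0,"rz":0,"claw":-1},{"x":0,"y":0,"z":0,"rx":0,"ry":0,"rz":0,"claw":-1}]'

```text
clock: 67.5
tool_pos: [0.4671, 0.0494, 0.1409]
orientation: [-3.141, -0.001, 3.082]
contact_force: [-0.5, 0.4, -0.2]
gripper_width: 0.0853
grip_force: 0.0
```

```bash
python3 -c "
from h import *
d=snap('wrist','w8'); s=snap('scene','z1')
w=cv2.rotate(d['img'][:,:,::-1],cv2.ROTATE_180)
p=np.array([511,383])-proj(d,(.42,.05,.05))*.64
x,y=np.clip(p.astype(int)-[50,50],0,[412,283])
a=cv2.resize(w[y:y+100,x:x+80],(400,500),interpolation=cv2.INTER_CUBIC)
b=cv2.resize(s['img'][190:350,110:330,::-1],(400,291),interpolation=cv2.INTER_CUBIC)
c=np.zeros((500,800,3),np.uint8);c[:,:400]=a;c[:291,400:]=b
cv2.imwrite('pics/w8c.png',c);print(x,y)"
```

```text
67.55 [0.4669 0.0493 0.1407] [-3.141e+00 -2.000e-03  3.082e+00] [ 0.89  0.76 -1.41  2.05  0.85  1.12  0.59] [0.  0.2 0.8]
67.6 [0.4669 0.0493 0.1407] [-3.141e+00 -2.000e-03  3.082e+00] [ 0.89  0.76 -1.41  2.05  0.85  1.12  0.59] [-0.1  0.4  0.4]
209 198
```

View pics/w8c.png

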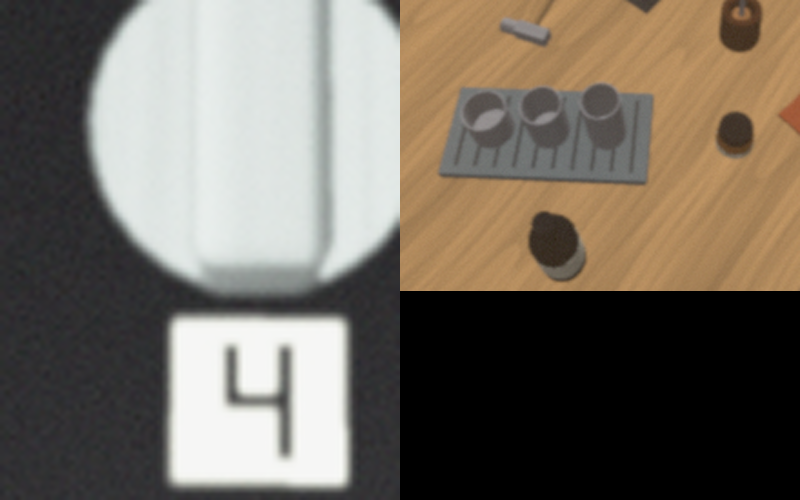

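The 4 sits in the middle of the window (centre at x=260, window 170–348). All three cups stand upright on the plate, the brush is in its stand, and the arm is clear.

```bash
python3 -c "
from cell import ctrl
print(ctrl.job_done())"
```

```text
the job is handed in; nothing more can be done
None
```

I handed the job in after about 68 s of the 210 s allowed: cups scrubbed tall, mid, short, brush back in its stand, all three cups upright on the drying plate, and the 4 centred in the timer window; no verdict came back.

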